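# Load the copper electrode on the dovetail rest and clamp it

## Robot

A 6-joint arm with a two-finger parallel gripper is mounted at the origin on the work surface; the furniture and walls round the work are solid. World frame = base frame: x ahead of the robot, y to its left, z up, the work surface at z = 0. Lengths are in mm, angles in rad, forces in N, time in s.
With the tool pointing down it reaches from about 275 to 1000 mm from the base axis. Payload 8.4 kg.
Tool frame: the origin (TCP) lies on the centre line of the jaws, within the pads' length; the fingertips stand 22 mm ahead of it and the grasp point (between the pads) lies 3 mm ahead of it; z points along the fingers, x is the direction in which the jaws open and shut, and the axes are right-handed (so a half turn about z gives the same grasp; the last joint's range is limited). The gripper opens to 85 mm and grips with 20 to 120 N. Pads are 22 mm wide; open, the fingers measure 114 mm over their backs; the gripper's body (76 mm by 85 mm) begins 54 mm behind the grasp point. The pads swing forward as they close: fully open they stand 13 mm farther back than shut.
Start: joints at [-1.286, 0.353, 1.633, -0, 1.155, -0.002], TCP at [176.801, -599.474, 253.281] pointing down, gripper open.
Joint ranges: [-2.63, 2.63], [-0.92, 2.1], [0.06, 2.66], [-1.3, 4.44], [0, 2.69], [-3.02, 3.02]. Speed limits (rad/s): [2.22, 2.22, 2.79, 3.14, 3.14, 3.14].

## Interface

Orientations are given as [roll, pitch, yaw] about the fixed x, y, z axes, in that order (R = Rz(yaw) Ry(pitch) Rx(roll)).
In Python, from rig import status, viewer, job gives the robot as it stands.
- The arm moves only by the tool send_rows, never from a script. Its argument "plan" is a list of rows, each a list of 3 entries, a list of its own where there are three numbers: the shift along the tool's x, y, z in m, then the turn, a rotation vector about the tool's x, y, z in rad, then the opening, from -1 (shut) to 1 (fully open). In form: [[[x, y, z], [rx, ry, rz], jaw], ...]. A call has exactly 5 rows; each row is the pose to reach, as a shift and turn from the pose measured when the call began, along the tool's axes at that moment; what a row does not reach only later rows make up. A row lasts 1/12 s, in which the tool goes at most 41.7 mm and 7.16 degrees, less where a joint would pass 70% of its speed; a pose out of reach is approached as far as the arm can. A call with a gripper value outside its range is refused whole. The fingers move at their own pace and stop on an object; "squeeze" is the grip in N (left out, the last holds). Time passes only in rows, so rows that repeat a pose let the fingers close, or fill a call up. It gives the time, the measured TCP pose, the force and the opening at its end, in the units of the state.
- status.sense(): the state, without advancing time (a new reading comes with each control period).
- viewer.grab_frame(name): name is "scene" or "top"; returns the picture (480x640x3 uint8, red, green, blue); there is no depth.
- viewer.camera_params(name): a dict with "intrinsics" (3x3 intrinsics, pixels), "xyz" and "orientation" of the camera in the world. Camera axes: x right, y down, z forward; pixel columns grow to the right and rows downward; lengths in mm; the calibration is good to about 2 mm. A picture is of the moment at which its call begins. camera_params takes no time and is no camera call.
- job.sign_off(): hands the job in, once; it reports no verdict.
Trained networks look in the newest picture that a camera, given by its name, has taken for a name from the list of things; names that differ only in an ending like _2 or _b are one class to them, and where a whole thing is asked for, a point or a joint stands for the part that bears it (a point fixed in the world has none). Each returns a list of dicts, best first, with "p" (0 to 1); they miss things now and then, are a little off and sometimes report something else, mostly with a low value. They report only what shows in the picture. A call takes as long as a camera call.
- viewer.cut_out(label, camera): "mask" (480x640 bool, what is visible of it) and "extent" ([left, top, width, height] in pixels, round what is visible of it).
The state is a dict: "clock": time; "qpos": joint angles; "qvel": joint speeds; "joint_efforts": joint torques, N m; "eef_pos": TCP position; "tcp_rot": TCP orientation; "contact_force": force on the tool from outside, world axes, zero at the start; "wrist_torque": the same for the moment, N m; "opening": opening from 0.0 (shut) to 1.0 (fully open).
Only numpy, scipy, OpenCV 4.12 (cv2) and the standard library are available. Lean on these libraries where they do the work, as an engineer would, in place of code of your own. Each camera call takes 0.05 s, during which the arm holds its last target.

## Task

Take the carriage with the copper electrode, slide it into the dovetail slot of the green rest from the slot's open end, fully home against the end stop, then tighten the rest's side clamp knob by turning it clockwise to its stop.

Things in the scene. Friction and masses are not known exactly. Their poses are not given: they have to be found in the camera images.
- copper_centre (a point): Centre of the loose carriage with the copper electrode (a twin has a black one; they may swap places), 42 mm above its underside. From below: aluminium dovetail foot 44 (x) x 60 (y) x 12 mm, saddle 46 x 60 mm from 17 to 25 mm, copper block 28 x 28 mm from 25 to 74 mm, rib to 84 mm; 0.25-0.42 kg. Grip the block 20 mm above this point. The foot slides along y, either end first.
- seat (a point): On the fixed green rest, 50 mm above the bench: where copper_centre is when home. +y: along the slot to its open end; z up. Slot floor 8 mm above bench, 2 mm play each side, undercut: enter only along -y. Along y: stop face -32 mm, walls (22 mm high) to +45, guides flaring to 72 mm width at +70, flat apron at floor level, 80 mm wide, to +145: set the carriage down at y = +106, push it to 0.
- knob_grip (a point): Grip point on the side clamp knob's vertical axis, 41 mm above the bench, at x = -78, y = 0 mm from the seat. Black bar with one orange end, 50 mm long (this point's x), 14 mm wide (its y), 26 to 52 mm above the bench, over a green lug 16 mm high with a washer to 19 mm. Axes turn with the bar: nearly square to the slot when loose, along the slot when tight.
- clamp_knob (a joint): Clamp knob angle in rad: starts at 0 to 0.15 (loose), stop at 1.4 (tight), grows clockwise seen from above. It takes about 0.1 N m and stays where it is left. It drives a brass jaw through the slot wall, 3.3 mm a rad, that presses the seated foot in the last tenths of a rad; tightened early, it bars the way in.

How it is judged:
By the outcome, as a careful person would: the job done as asked, in the order asked, and still so for the second after the job is handed in, with the robot touching nothing.
It also fails if it takes over 51 s, if anything falls off the work surface, if the arm or the gripper's body presses on something with over 40 N, if the wrist force passes 120 N, or if a joint passes its speed limit or range.

## Working session

There is one attempt and no reset: what is moved stays moved. The work goes in short steps, Python scripts to look and compute and a tool call to move; the robot and the scene stay as the last step left them, time stands still between calls to the robot, and variables do not carry over. Pictures are saved under pics/ and viewed, and the job is handed in when it is done.

Besides the shell and the picture viewer there is one more tool, called after "Emit:" by a JSON object that holds its "name" and its "arguments". send_rows: Moves the arm, as the interface text tells. Its arguments: {"type":"object","properties":{"plan":{"type":"array"},"squeeze":{"type":"number"}},"required":["plan"]}

```bash
ls; mkdir -p pics; python3 - <<'E'
from rig import status, viewer, job
import cv2
print(status.sense())
for n in ["scene","top"]:
    im=viewer.grab_frame(n); cv2.imwrite(f"pics/{n}0.png",im[:,:,::-1])
    print(n,viewer.camera_params(n))
E
```

```text
pics
{'clock': 0.0, 'qpos': array([-1.28639663e+00,  3.53640010e-01,  1.63414437e+00, -5.11252909e-05,
        1.15521687e+00, -2.39738956e-03]), 'qvel': array([ 0.00056364,  0.0003615 ,  0.00125276, -0.0014399 , -0.00148222,
       -0.00144364]), 'joint_efforts': array([-2.22220493e-03, -6.05258489e+01, -3.42068696e+01, -3.19192368e-04,
        9.41037841e-03, -7.14289907e-07]), 'eef_pos': array([ 176.66005518, -599.03728888,  252.56237074]), 'tcp_rot': array([ 3.14154929e+00,  1.40871251e-03, -1.28397860e+00]), 'contact_force': array([-0.46199147, -0.78832729,  0.42864499]), 'wrist_torque': array([ 0.00728329,  0.00773899, -0.00758715]), 'opening': 1.0054840037903408}
scene {'intrinsics': array([[563.34282139,   0.        , 313.85683804],
       [  0.        , 563.34282139, 236.32071156],
       [  0.        ,   0.        ,   1.        ]]), 'xyz': array([-103.72689139,  568.08314634,  625.50076223]), 'orientation': array([-2.28292981, -0.00876766, -2.13965559])}
top {'intrinsics': array([[572.50983056,   0.        , 315.11315419],
       [  0.        , 572.50983056, 235.53824667],
       [  0.        ,   0.        ,   1.        ]]), 'xyz': array([364.73388764, 206.87570153, 991.8249632 ]), 'orientation': array([-3.06797177,  0.01297567, -1.59987357])}
```

View pics/scene0.png

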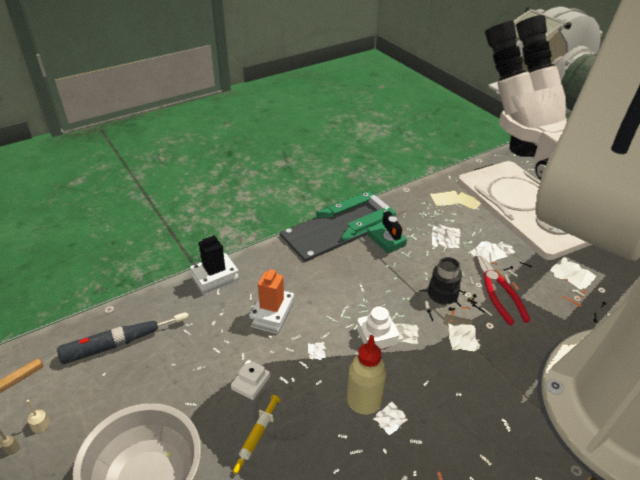

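View pics/top0.png

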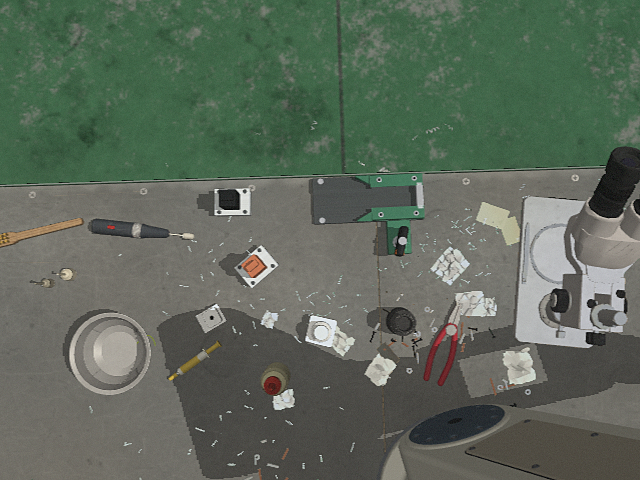

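The copper carriage sits at (254,265) in top and (270,295) in scene. The rest is at (370,200) in top, its open end to the left (+y), with the knob at (401,240). Next step: masks and zoomed crops.

```bash
cat > h.py <<'E'
import numpy as np, cv2
from scipy.spatial.transform import Rotation as R
from rig import status, viewer, job
def cam(n):
    p=viewer.camera_params(n); return p["intrinsics"],np.array(p["xyz"]),R.from_euler("xyz",p["orientation"]).as_matrix()
def proj(n,P):
    K,t,Rm=cam(n); q=(np.atleast_2d(P)-t)@Rm; q=q@K.T; return q[:,:2]/q[:,2:]
def back(n,uv,z):
    K,t,Rm=cam(n); d=np.linalg.inv(K)@np.array([uv[0],uv[1],1.]); d=Rm@d; return t+d*(z-t[2])/d[2]
E
python3 - <<'E'
from h import *
for c in ["top","scene"]:
    im=cv2.imread(f"pics/{c}0.png")
    for l in ["copper_centre","clamp_knob","knob_grip"]:
        for r in viewer.cut_out(l,c)[:3]:
            m=r["mask"].astype(np.uint8); ys,xs=np.nonzero(m)
            print(c,l,round(r["p"],2),r["extent"],xs.mean().round(1),ys.mean().round(1),len(xs),cv2.minAreaRect(np.c_[xs,ys].astype(np.float32)))
    if c=="top":
        print(back(c,(254,265),80),back(c,(397,198),20))
        a=cv2.resize(im[160:290,195:435],None,fx=3.3,fy=3.3,interpolation=cv2.INTER_CUBIC)
    else: a=cv2.resize(im[180:340,180:420],None,fx=3.3,fy=3.3,interpolation=cv2.INTER_CUBIC)
    cv2.imwrite(f"pics/{c}_z.png",a)
E
```

```text
top copper_centre 0.71 [233.7, 245.2, 45.8, 41.7] 256.9 266.1 1036 ((256.8287658691406, 266.2541809082031), (28.54249382019043, 37.3133659362793), 48.012786865234375)
top clamp_knob 0.74 [392.6, 224.4, 18.1, 33.7] 401.0 240.9 347 ((400.5173034667969, 240.79315185546875), (12.669644355773926, 31.622608184814453), 11.888657569885254)
top knob_grip 0.67 [394.3, 225.5, 16.1, 28.6] 401.3 240.6 304 ((400.77545166015625, 240.36416625976562), (11.487318992614746, 30.161890029907227), 10.619654655456543)
[388.18113087 315.45227432  80.        ] [496.7902165  75.7733961  20.       ]
scene copper_centre 0.72 [247.9, 271.0, 45.2, 64.1] 270.9 303.4 1828 ((273.1722717285156, 301.5177917480469), (39.467132568359375, 59.882232666015625), 16.189208984375)
scene clamp_knob 0.78 [383.2, 211.3, 19.2, 28.8] 391.0 226.0 420 ((391.396240234375, 225.38677978515625), (30.63140296936035, 17.582151412963867), 74.05460357666016)
scene knob_grip 0.64 [379.8, 215.9, 24.9, 23.4] 391.2 226.1 368 ((391.5, 225.49998474121094), (29.629152297973633, 16.101200103759766), 72.89727020263672)
scene knob_grip 0.55 [282.6, 191.7, 123.2, 72.7] 345.8 227.4 4816 ((342.172119140625, 236.129150390625), (65.72066497802734, 115.99089813232422), 68.49856567382812)
```

View pics/top_z.png

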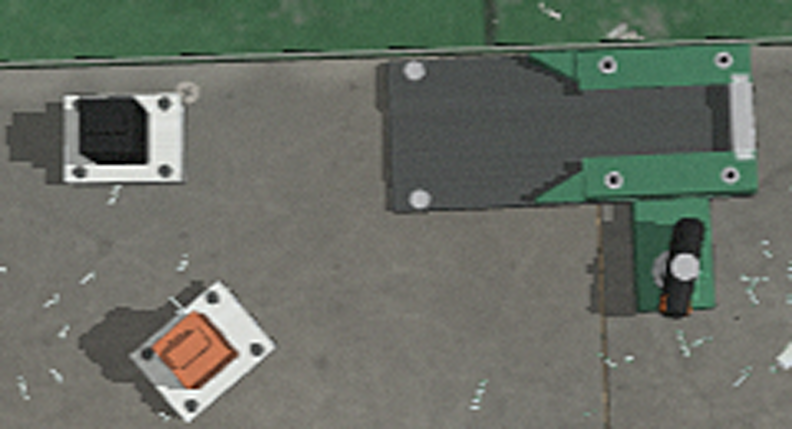

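View pics/scene_z.png

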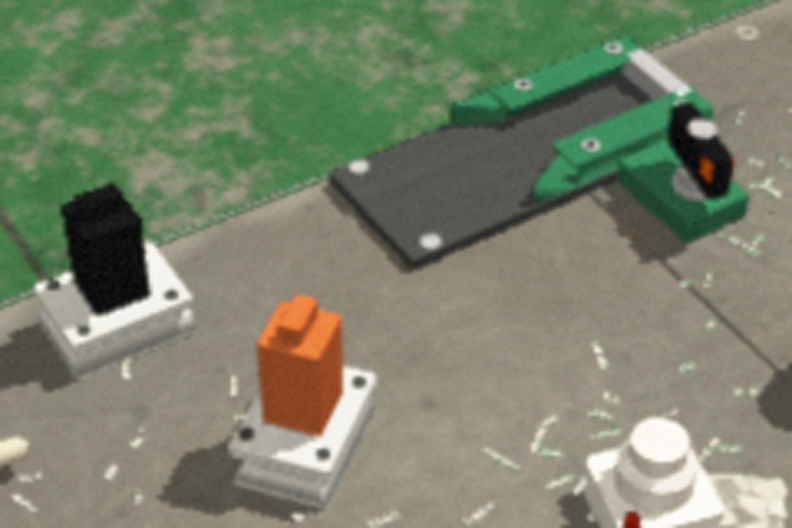

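```bash
cat > fit.py <<'E'
from h import *
from scipy.optimize import least_squares
Z=lambda off,p:(np.array(p,float)+.5)/3.3-.5+np.array(off)
T=(195,160);S=(180,180)
def fit(obs,x0,z0):
    def res(p):
        c,s=np.cos(p[2]),np.sin(p[2]);r=[]
        for cn,L,uv in obs:
            P=[p[0]+c*L[0]-s*L[1],p[1]+s*L[0]+c*L[1],L[2]]
            r+=list(proj(cn,P)[0]-uv)
        return np.array(r)
    s=least_squares(res,x0,loss="soft_l1"); return s.x,s.fun.reshape(-1,2).round(1)
car=[("top",(23,-30,25),Z(T,(222,281))),("top",(-23,-30,25),Z(T,(274,348))),("top",(-23,30,25),Z(T,(188,420))),("top",(23,30,25),Z(T,(132,354))),
("top",(-14,-14,74),Z(T,(237,350))),("top",(-14,14,74),Z(T,(196,388))),("top",(14,-14,74),Z(T,(205,313))),
]
carS=[("scene",(-23,-30,25),Z(S,(376,376))),("scene",(-23,30,25),Z(S,(325,462))),("scene",(23,30,25),Z(S,(232,448))),("scene",(-14,-14,74),Z(S,(342,318)))]
rest=[("top",(40,145,8),Z(T,(389,62))),("top",(-40,145,8),Z(T,(390,211))),("top",(-78,0,54),Z(T,(685,266)))]
restS=[("scene",(40,145,8),Z(S,(331,175))),("scene",(-40,145,8),Z(S,(413,265)))]
if __name__=="__main__":
  for n,o in [("carT",car),("carS",carS),("carboth",car+carS)]:
    print(n,*fit(o,[380,310,.67],0))
  for n,o in [("restT",rest),("restT2",rest[:2]),("restS",restS),("both",rest+restS)]:
    print(n,*fit(o,[490,80,0.],0))
E
python3 fit.py
python3 - <<'E'
from h import *
im=cv2.imread("pics/top0.png");cv2.imwrite("pics/rt.png",cv2.resize(im[165:265,305:435],None,fx=6,fy=6,interpolation=cv2.INTER_CUBIC))
im=cv2.imread("pics/scene0.png");cv2.imwrite("pics/rs.png",cv2.resize(im[185:265,275:410],None,fx=5.9,fy=5.9,interpolation=cv2.INTER_CUBIC))
E
```

```text
carT [387.89763466 316.4377881    0.66417435] [[ 0.5 -0.7]
 [ 2.  -0.1]
 [ 0.6  0.9]
 [ 0.3 -0.1]
 [-0.4  0.7]
 [-1.4  0.4]
 [-1.7 -1.5]]
carS [386.78442913 320.08658367   0.67937805] [[ 0.2 -0.3]
 [ 0.8  3.6]
 [-1.6 -0.3]
 [-0.  -0.7]]
carboth [387.93636392 317.63156593   0.66519608] [[-0.2 -0.7]
 [ 1.3 -0.1]
 [-0.1  0.9]
 [-0.4 -0.1]
 [-1.1  0.7]
 [-2.2  0.4]
 [-2.5 -1.5]
 [ 1.5 -1.2]
 [ 1.6  2.5]
 [-0.6 -1.8]
 [ 1.2 -1.7]]
restT [4.99583209e+02 7.51807076e+01 9.67782586e-03] [[-0.8 -0.6]
 [ 0.6  0.1]
 [ 0.1  0.4]]
restT2 [ 4.94588414e+02  7.50250157e+01 -2.20776903e-02] [[-0.  -0.4]
 [ 0.   0.4]]
restS [ 4.94441141e+02  7.66343408e+01 -1.78163920e-03] [[-0.1 -0.1]
 [ 0.1  0.1]]
both [4.99247362e+02 7.55643076e+01 1.39561222e-02] [[-1.1 -0. ]
 [ 0.5  0.7]
 [ 0.1  0.6]
 [-0.6 -1.1]
 [ 0.1 -1.2]]
```

View pics/rt.png

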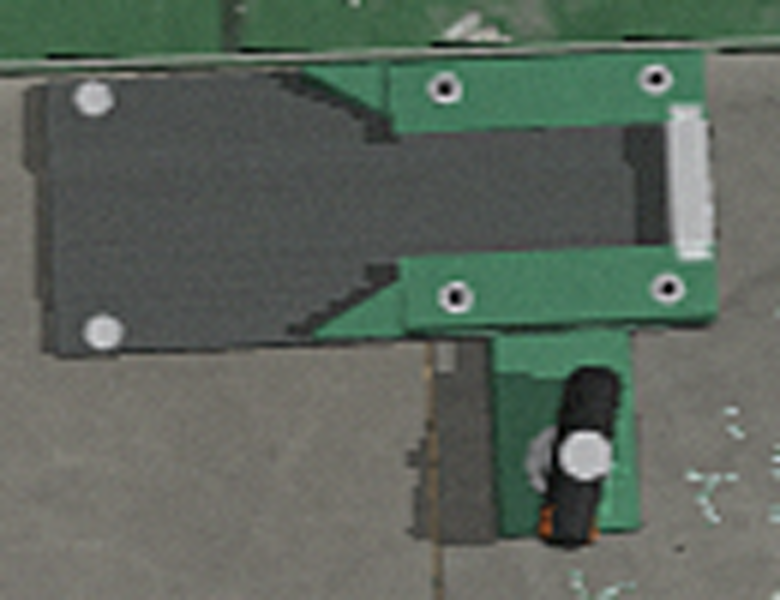

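View pics/rs.png

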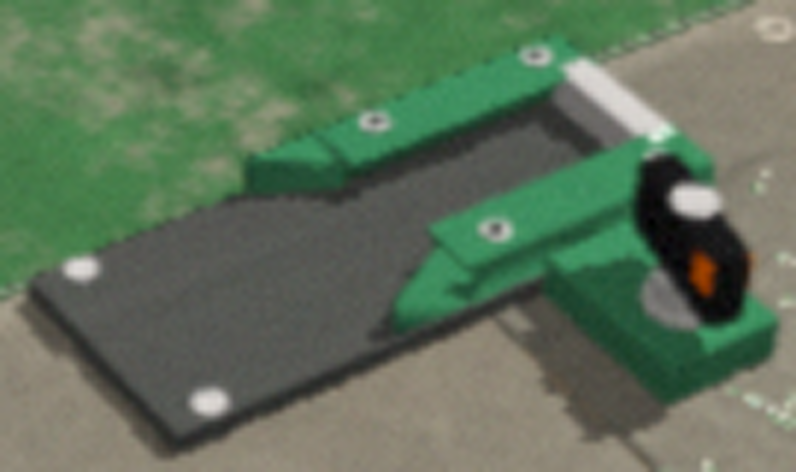

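```bash
python3 - <<'E'
from h import *
z6=lambda p:(np.array(p)+.5)/6-.5+np.array((305,165))
zs=lambda p:(np.array(p)+.5)/5.9-.5+np.array((275,185))
for a in [(395,133),(402,258),(665,122),(668,247),(385,60),(407,334),(705,52),(717,322)]: print("wall22",a,back("top",z6(a),22)[:2].round(1))
for a in [(48,82),(55,352)]: print("apron8",back("top",z6(a),8)[:2].round(1))
for a in [(93,98),(103,332)]: print("apscrew8",back("top",z6(a),8)[:2].round(1))
for a in [(445,89),(455,297),(656,79),(668,288)]: print("screw22",back("top",z6(a),22)[:2].round(1))
print("knobcap",[back("top",z6((585,456)),z)[:2].round(1) for z in (52,56,60)])
for a in [(600,367),(571,545)]: print("bar ends",back("top",z6(a),52)[:2].round(1))
for a in [(535,55),(374,121),(495,229)]: print("S screw22",back("scene",zs(a),22)[:2].round(1))
for a in [(82,268),(209,402)]: print("S apscrew8",back("scene",zs(a),8)[:2].round(1))
for a in [(32,280),(180,435)]: print("S ap8",back("scene",zs(a),8)[:2].round(1))
for a in [(333,142),(352,170),(432,230),(470,270)]: print("S wall",back("scene",zs(a),22)[:2].round(1))
print("S cap",[back("scene",zs((695,200)),z)[:2].round(1) for z in (52,56,60)])
E
```

```text
wall22 (395, 133) [517.3 120.6]
wall22 (402, 258) [481.4 119.9]
wall22 (665, 122) [518.   43.8]
wall22 (668, 247) [482.3  44.5]
wall22 (385, 60) [538.3 122.6]
wall22 (407, 334) [459.7 119.2]
wall22 (705, 52) [537.8  31.6]
wall22 (717, 322) [460.5  31.5]
apron8 [537.5 219. ]
apron8 [459.  219.3]
apscrew8 [532.4 206.1]
apscrew8 [464.3 205.3]
screw22 [529.4 105.9]
screw22 [469.8 105.3]
screw22 [530.4  45.8]
screw22 [470.6  44.9]
knobcap [array([421.8,  74.6]), array([421.5,  75.1]), array([421.3,  75.7])]
bar ends [446.1  69.5]
bar ends [397.6  79.3]
S screw22 [531.8  45.7]
S screw22 [530.6 106. ]
S screw22 [470.7 105.3]
S apscrew8 [532.7 205.9]
S apscrew8 [465.1 205.4]
S ap8 [535.7 220.8]
S ap8 [458.  219.2]
S wall [528.7 122. ]
S wall [514.7 124.7]
S wall [479.8 120.8]
S wall [459.7 121.9]
S cap [array([423.1,  74.2]), array([419.5,  77.7]), array([415.8,  81.1])]
```

```bash
python3 - <<'E'
from h import *
im=cv2.imread("pics/top0.png");a=cv2.resize(im[238:294,225:285],None,fx=10,fy=10,interpolation=cv2.INTER_CUBIC)
im=cv2.imread("pics/scene0.png");b=cv2.resize(im[265:337,245:300],None,fx=8,fy=8,interpolation=cv2.INTER_CUBIC)
cv2.imwrite("pics/ct.png",a);cv2.imwrite("pics/cs.png",b)
E
```

```text
(no output)
```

View pics/ct.png

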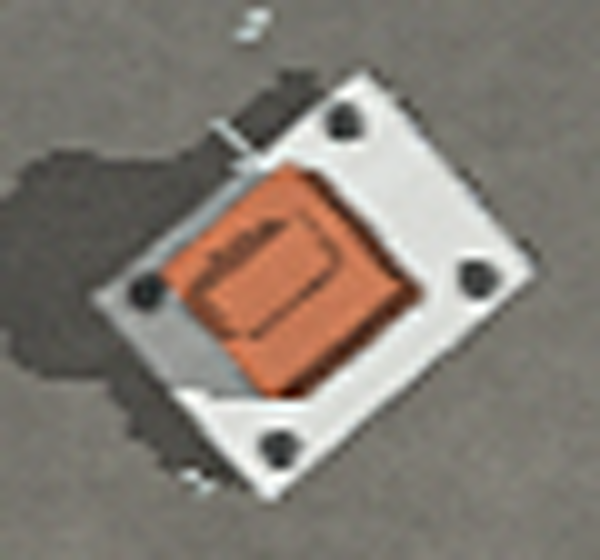

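View pics/cs.png

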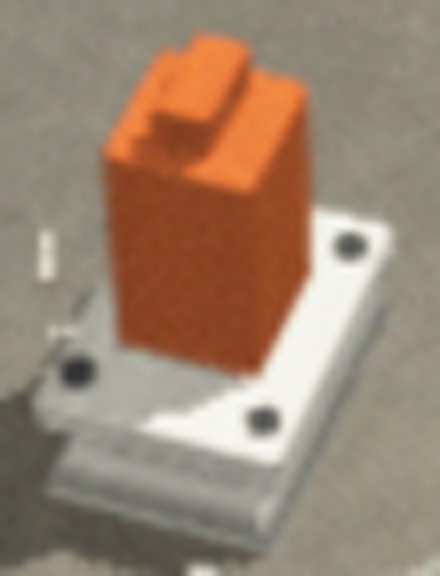

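```bash
python3 - <<'E'
from h import *
zt=lambda p:(np.array(p)+.5)/10-.5+np.array((225,238))
zs=lambda p:(np.array(p)+.5)/8-.5+np.array((245,265))
s=np.array([back("top",zt(p),25)[:2] for p in [(345,122),(478,278),(278,449),(146,291)]])
c=np.array([back("top",zt(p),25)[:2] for p in [(365,70),(537,268),(268,502),(92,297)]])
b=np.array([back("top",zt(p),74)[:2] for p in [(405,285),(275,395),(160,270),(290,165)]])
for n,q in (("screw",s),("corner",c)):
    d=q[3]-q[0]+q[2]-q[1]; e=q[0]-q[1]+q[3]-q[2]
    print(n,q.mean(0).round(1),"yaw",np.arctan2(-d[0],d[1]).round(3),np.arctan2(e[1],e[0]).round(3),np.linalg.norm(d)/2,np.linalg.norm(e)/2)
print("block",b.mean(0).round(1), [np.linalg.norm(b[i]-b[i-1]).round(1) for i in range(4)])
S=np.array([back("scene",zs(p),25)[:2] for p in [(350,245),(263,420),(78,372)]])
print("S screws",S.round(1),"mid",(S[0]+S[2])/2, "top screws",s.round(1))
B=np.array([back("scene",zs(p),74)[:2] for p in [(308,90),(252,190),(105,155)]]); print("S block",((B[0]+B[2])/2).round(1))
st=status.sense();Rt=R.from_euler("xyz",st["tcp_rot"]).as_matrix();print(Rt.round(3),st["eef_pos"])
E
```

```text
screw [387.8 319.1] yaw 0.678 0.678 44.1145950246411 34.83289353219162
corner [387.9 318.5] yaw 0.677 0.689 59.88026042736866 45.140538162792105
block [387.7 318.1] [np.float64(26.8), np.float64(27.2), np.float64(27.3), np.float64(26.7)]
S screws [[388.8 291. ]
 [361.  325.1]
 [388.  347.2]] mid [388.43591566 319.12139087] top screws [[415.1 312.9]
 [388.1 291. ]
 [360.3 325.4]
 [387.5 347.2]]
S block [386.4 319.7]
[[ 0.283 -0.959 -0.   ]
 [-0.959 -0.283  0.   ]
 [-0.     0.    -1.   ]] [ 176.77069746 -599.41856458  253.18252486]
```

```bash
python3 - <<'E'
from h import *
im=cv2.imread("pics/top0.png");a=cv2.resize(im[140:480,340:640],None,fx=1.7,fy=1.7)
im=cv2.imread("pics/scene0.png");b=cv2.resize(im[0:260,420:640],None,fx=2,fy=2)
cv2.imwrite("pics/mt.png",a);cv2.imwrite("pics/ms.png",b)
E
```

```text
(no output)
```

View pics/mt.png

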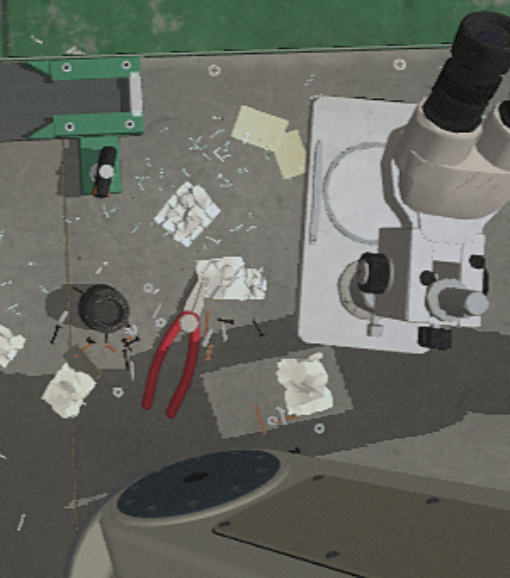

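View pics/ms.png

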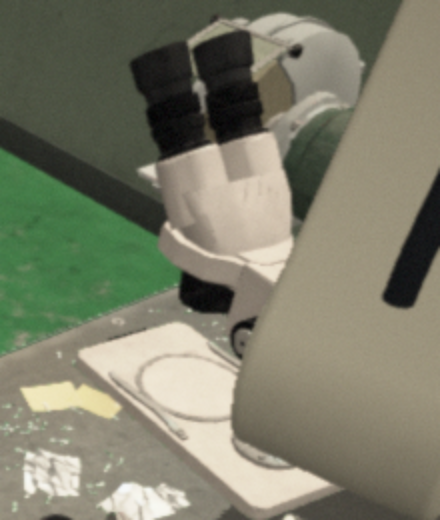

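```bash
python3 - <<'E'
from h import *
def tri(a,b):
    K,t,M=cam("top");K2,t2,M2=cam("scene")
    d=M@np.linalg.inv(K)@np.array([*a,1.]);e=M2@np.linalg.inv(K2)@np.array([*b,1.])
    x=np.linalg.lstsq(np.c_[d,-e],t2-t,rcond=None)[0]; p=t+x[0]*d;q=t2+x[1]*e
    print(((p+q)/2).round(),np.linalg.norm(p-q).round(1))
tri((628,158),(500,27)); tri((628,158),(535,22))
tri((340+408/1.7,140+125/1.7),(420+170/2,110))
for z in (150,250,350,450):print(z,back("top",(340+380/1.7,140+270/1.7),z).round(),back("top",(340+465/1.7,140+300/1.7),z).round(),back("top",(340+390/1.7,140+160/1.7),z).round())
print([back("top",p,20).round() for p in [(525,197),(516,340),(595,345)]])
E
```

```text
[ 500. -176.  289.] 3.7
[ 479. -189.  299.] 56.2
[ 445. -167.  169.] 4.1
150 [ 324. -143.  150.] [ 297. -213.  150.] [ 418. -157.  150.]
250 [ 329. -101.  250.] [ 305. -163.  250.] [ 412. -114.  250.]
350 [334. -60. 350.] [ 313. -113.  350.] [405. -70. 350.]
450 [339. -18. 450.] [321. -63. 450.] [399. -27. 450.]
[array([ 492., -142.,   20.]), array([ 252., -113.,   20.]), array([ 240., -244.,   20.])]
```

Emit:
{"name": "send_rows", "arguments": {"plan": [[[-0.015,0,-0.038],[0,0,0],1],[[-0.03,0,-0.076],[0,0,0],1],[[-0.045,0,-0.114],[0,0,0],1],[[-0.06,0,-0.152],[0,0,0],1],[[-0.075,0,-0.19],[0,0,0],1]]}}

```text
clock: 0.82
eef_pos: [155.3, -526.5, 445.0]
tcp_rot: [3.142, 0.0, -1.284]
contact_force: [0.4, -0.9, 0.6]
opening: 1.002
```

```bash
cat > rows.py <<'E'
import sys
from h import *
def rows(targets):
    """targets: list of (x,y,z,yaw) world mm -> rows rel. to current"""
    st=status.sense();p=st["eef_pos"];r=R.from_euler("xyz",st["tcp_rot"]);
    print("pos",p.round(1),"rot",st["tcp_rot"].round(4),"t",round(st["clock"],2),"F",st["contact_force"].round(1),"open",round(st["opening"],3),"q",st["qpos"].round(2))
    out=[]
    for x,y,z,yaw in targets:
        d=r.inv().apply(np.array([x,y,z])-p)/1000
        rv=(r.inv()*R.from_euler("xyz",[np.pi,0,yaw])).as_rotvec()
        out.append([d.round(4).tolist(),rv.round(4).tolist()])
    for o in out: print(o)
def lin(tgt,n=5):
    st=status.sense();a=np.r_[st["eef_pos"],st["tcp_rot"][2]];b=np.array(tgt,float)
    b[3]=a[3]+(b[3]-a[3]+np.pi)%(2*np.pi)-np.pi
    rows([a+(b-a)*(i+1)/n for i in range(n)])
def arc(r1,az1,z1,yaw1,n):
    st=status.sense();p=st["eef_pos"];a=np.array([np.hypot(p[0],p[1]),np.arctan2(p[1],p[0]),p[2],st["tcp_rot"][2]]);b=np.array([r1,az1,z1,yaw1])
    rows([(lambda c:(c[0]*np.cos(c[1]),c[0]*np.sin(c[1]),c[2],c[3]))(a+(b-a)*(i+1)/n) for i in range(n)])
E
python3 -c "
from rows import *
arc(430,-0.86,485,-0.86,5)"
```

```text
pos [ 155.3 -526.5  445. ] rot [ 3.1416e+00  2.0000e-04 -1.2840e+00] t 0.82 F [ 0.4 -0.9  0.6] open 1.002 q [-1.29  0.11  1.54 -0.    1.5  -0.  ]
[[-0.0257, -0.0445, -0.008], [0.0, 0.0002, -0.0848]]
[[-0.0548, -0.0846, -0.016], [0.0, 0.0002, -0.1696]]
[[-0.0867, -0.1202, -0.024], [0.0, 0.0002, -0.2544]]
[[-0.121, -0.151, -0.032], [-0.0, 0.0002, -0.3392]]
[[-0.157, -0.1769, -0.04], [-0.0, 0.0002, -0.424]]
```

Emit:
{"name": "send_rows", "arguments": {"plan": [[[-0.026,-0.044,-0.008],[0,0,-0.085],1],[[-0.055,-0.084,-0.016],[0,0,-0.17],1],[[-0.087,-0.12,-0.024],[0,0,-0.254],1],[[-0.121,-0.151,-0.032],[0,0,-0.339],1],[[-0.157,-0.177,-0.04],[0,0,-0.424],1]]}}

```text
clock: 1.23
eef_pos: [268.0, -355.4, 479.3]
tcp_rot: [-3.141, -0.0, -0.856]
contact_force: [1.6, -0.4, -0.5]
opening: 1.003
```

```bash
python3 -c "
from rows import *
arc(410,-0.37,480,-0.37,5)"
```

```text
pos [ 268.  -355.4  479.3] rot [-3.1413e+00 -2.0000e-04 -8.5610e-01] t 1.23 F [ 1.6 -0.4 -0.5] open 1.003 q [-0.93 -0.09  1.66  0.    1.57 -0.07]
[[-0.0064, -0.0491, -0.0001], [-0.0003, -0.0003, -0.0972]]
[[-0.0181, -0.0963, -0.0003], [-0.0003, -0.0003, -0.1945]]
[[-0.0347, -0.1413, -0.0004], [-0.0003, -0.0003, -0.2917]]
[[-0.056, -0.1833, -0.0005], [-0.0003, -0.0003, -0.3889]]
[[-0.0816, -0.2221, -0.0007], [-0.0003, -0.0003, -0.4861]]
```

Emit:
{"name": "send_rows", "arguments": {"plan": [[[-0.006,-0.041,0],[0,0,-0.097],1],[[-0.017,-0.082,0],[0,0,-0.194],1],[[-0.031,-0.122,0],[0,0,-0.292],1],[[-0.048,-0.16,0],[0,0,-0.389],1],[[-0.068,-0.196,0],[0,0,-0.486],1]]}}

```text
clock: 1.65
eef_pos: [371.3, -176.0, 479.5]
tcp_rot: [-3.141, -0.001, -0.366]
contact_force: [0.8, -0.3, -1.0]
opening: 1.005
```

```bash
python3 -c "
from rows import *
arc(410,0.06,460,0.06,5)"
```

```text
pos [ 371.3 -176.   479.5] rot [-3.1414e+00 -1.1000e-03 -3.6550e-01] t 1.65 F [ 0.8 -0.3 -1. ] open 1.005 q [-0.45 -0.15  1.71  0.    1.58 -0.08]
[[0.0009, -0.0413, 0.0039], [-0.0001, -0.0011, -0.0851]]
[[-0.0023, -0.0824, 0.0078], [-0.0001, -0.0011, -0.1702]]
[[-0.0096, -0.123, 0.0117], [-0.0, -0.0011, -0.2553]]
[[-0.021, -0.1626, 0.0156], [0.0, -0.0011, -0.3404]]
[[-0.0362, -0.2009, 0.0195], [0.0001, -0.0011, -0.4255]]
```

Emit:
{"name": "send_rows", "arguments": {"plan": [[[0.001,-0.041,0],[0,0,-0.085],1],[[-0.002,-0.082,0.0],[0,0,-0.17],1],[[-0.01,-0.123,0.0],[0,0,-0.255],1],[[-0.021,-0.163,0.01],[0,0,-0.34],1],[[-0.036,-0.201,0.02],[0,0,-0.425],1]]}}

```text
clock: 2.07
eef_pos: [409.9, 24.6, 460.3]
tcp_rot: [3.141, -0.003, 0.064]
contact_force: [0.9, -0.1, -0.0]
opening: 0.998
```

```bash
python3 -c "
from rows import *
arc(440,0.5,380,0.5,5)"
```

```text
pos [409.9  24.6 460.3] rot [ 3.1413 -0.0032  0.0639] t 2.07 F [ 0.9 -0.1 -0. ] open 0.998 q [ 0.06 -0.15  1.75 -0.    1.53 -0.01]
[[0.0044, -0.0366, 0.0161], [0.0005, -0.0031, -0.0872]]
[[0.0054, -0.074, 0.0321], [0.0006, -0.0031, -0.1744]]
[[0.0031, -0.1118, 0.0482], [0.0007, -0.0031, -0.2617]]
[[-0.0027, -0.1498, 0.0642], [0.0009, -0.0031, -0.3489]]
[[-0.0121, -0.1875, 0.0802], [0.001, -0.003, -0.4361]]
```

Emit:
{"name": "send_rows", "arguments": {"plan": [[[0.004,-0.037,0.016],[0,0,-0.087],1],[[0.005,-0.074,0.032],[0,0,-0.174],1],[[0.003,-0.112,0.048],[0,0,-0.262],1],[[-0.003,-0.15,0.064],[0,0,-0.349],1],[[-0.012,-0.188,0.08],[0,0,-0.436],1]]}}

```text
clock: 2.48
eef_pos: [385.8, 212.8, 379.8]
tcp_rot: [3.14, -0.003, 0.504]
contact_force: [1.9, -0.3, -0.2]
opening: 0.998
```

```bash
python3 -c "
from rows import *
lin((388,319,230,0.678),5)"
```

```text
pos [385.8 212.8 379.8] rot [ 3.1399 -0.0034  0.5042] t 2.48 F [ 1.9 -0.3 -0.2] open 0.998 q [ 0.5  -0.06  1.84 -0.    1.36 -0.  ]
[[0.0106, -0.0184, 0.03], [0.0017, -0.0034, -0.0348]]
[[0.0211, -0.0369, 0.0599], [0.0018, -0.0034, -0.0695]]
[[0.0317, -0.0553, 0.0899], [0.0018, -0.0033, -0.1043]]
[[0.0422, -0.0737, 0.1199], [0.0019, -0.0033, -0.1391]]
[[0.0528, -0.0922, 0.1498], [0.002, -0.0033, -0.1738]]
```

Emit:
{"name": "send_rows", "arguments": {"plan": [[[0.011,-0.018,0.03],[0.001,-0.003,-0.035],1],[[0.021,-0.037,0.06],[0.002,-0.003,-0.07],1],[[0.032,-0.055,0.09],[0.002,-0.003,-0.104],1],[[0.042,-0.074,0.12],[0.002,-0.003,-0.139],1],[[0.053,-0.092,0.15],[0.002,-0.003,-0.174],1]]}}

```text
clock: 2.9
eef_pos: [387.9, 320.1, 228.7]
tcp_rot: [-3.142, -0.001, 0.68]
contact_force: [0.7, 0.4, 0.2]
opening: 1.001
```

```bash
python3 -c "
from rows import *
lin((388,319,65,0.678),5)
im=viewer.grab_frame('scene');cv2.imwrite('pics/s1.png',im[:,:,::-1])"
```

```text
pos [387.9 320.1 228.7] rot [-3.1416e+00 -1.1000e-03  6.8030e-01] t 2.9 F [0.7 0.4 0.2] open 1.001 q [0.69 0.19 1.92 0.   1.03 0.01]
[[-0.0002, 0.0002, 0.0327], [-0.0, -0.0011, 0.0005]]
[[-0.0003, 0.0004, 0.0655], [-0.0, -0.0011, 0.0009]]
[[-0.0005, 0.0006, 0.0982], [-0.0, -0.0011, 0.0014]]
[[-0.0007, 0.0007, 0.131], [-0.0, -0.0011, 0.0018]]
[[-0.0008, 0.0009, 0.1637], [-0.0, -0.0011, 0.0023]]
```

View pics/s1.png

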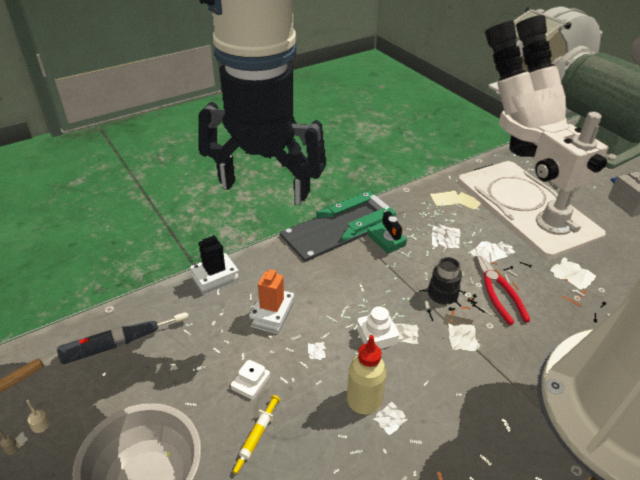

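The gripper hangs over the carriage at about (262,150), jaws straddling it, and the way down is clear.

Emit:
{"name": "send_rows", "arguments": {"plan": [[[0,0,0.033],[0,-0.001,0.001],1],[[0,0,0.066],[0,-0.001,0.001],1],[[0,0.001,0.098],[0,-0.001,0.001],1],[[-0.001,0.001,0.131],[0,-0.001,0.002],1],[[-0.001,0.001,0.164],[0,-0.001,0.002],1]], "squeeze": 60}}

```text
clock: 3.37
eef_pos: [385.6, 319.7, 58.0]
tcp_rot: [-3.14, 0.005, 0.681]
contact_force: [0.1, 1.0, -0.2]
opening: 1.0
```

Emit:
{"name": "send_rows", "arguments": {"plan": [[[0,0,0],[0,0,0],-1],[[0,0,0],[0,0,0],-1],[[0,0,0],[0,0,0],-1],[[0,0,0],[0,0,0],-1],[[0,0,0],[0,0,0],-1]]}}

```text
clock: 3.78
eef_pos: [386.5, 320.5, 60.0]
tcp_rot: [-3.14, 0.002, 0.681]
contact_force: [0.1, -1.2, 6.7]
opening: 0.32
```

```bash
python3 -c "
from rows import *
lin((388,319,170,0.678),5)
im=viewer.grab_frame('scene');cv2.imwrite('pics/s2.png',im[150:350,150:420,::-1].repeat(2,0).repeat(2,1))"
```

```text
pos [386.5 320.5  60. ] rot [-3.1403e+00  1.9000e-03  6.8090e-01] t 3.78 F [ 0.1 -1.2  6.7] open 0.32 q [0.69 0.45 2.03 0.   0.66 0.01]
[[0.0, 0.0004, -0.022], [-0.0013, 0.0019, 0.0006]]
[[0.0, 0.0008, -0.044], [-0.0013, 0.0019, 0.0012]]
[[0.0, 0.0011, -0.066], [-0.0013, 0.0019, 0.0017]]
[[0.0, 0.0015, -0.088], [-0.0013, 0.0019, 0.0023]]
[[0.0, 0.0019, -0.11], [-0.0013, 0.0019, 0.0029]]
```

View pics/s2.png

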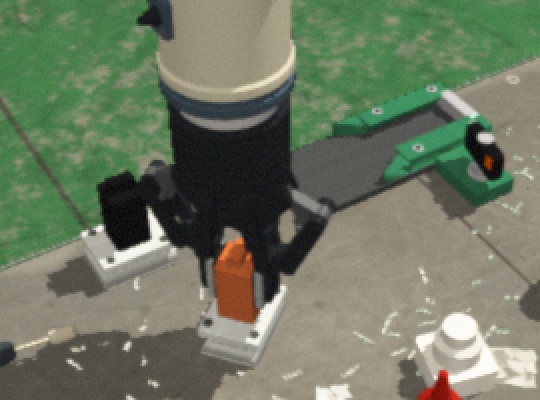

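Block is gripped on both faces, opening 0.32 ≈ 28 mm. I'll lift and check.

Emit:
{"name": "send_rows", "arguments": {"plan": [[[0,0,-0.006],[0,0.0,0],-1],[[0,0,-0.015],[0,0,0],-1],[[0,0,-0.03],[0,0,0],-1],[[0,0,-0.05],[0,0,0],-1],[[0,0,-0.065],[0,0,0],-1]], "squeeze": 80}}

```text
clock: 4.25
eef_pos: [386.9, 320.6, 127.2]
tcp_rot: [-3.14, 0.0, 0.681]
contact_force: [0.6, 0.1, -2.6]
opening: 0.317
```

```bash
python3 -c "
from rows import *
lin((498.7,183,125,0.012),10)
im=viewer.grab_frame('scene');cv2.imwrite('pics/s3.png',im[100:350,150:420,::-1].repeat(2,0).repeat(2,1))"
```

```text
pos [386.9 320.6 127.2] rot [-3.1403e+00  4.0000e-04  6.8090e-01] t 4.25 F [ 0.6  0.1 -2.6] open 0.317 q [0.69 0.33 2.   0.   0.81 0.01]
[[0.0, 0.0177, 0.0002], [-0.0012, 0.0005, 0.0669]]
[[0.0, 0.0355, 0.0004], [-0.0012, 0.0005, 0.1338]]
[[0.0001, 0.0532, 0.0006], [-0.0012, 0.0006, 0.2007]]
[[0.0001, 0.0709, 0.0008], [-0.0012, 0.0006, 0.2676]]
[[0.0001, 0.0887, 0.001], [-0.0012, 0.0006, 0.3345]]
[[0.0001, 0.1064, 0.0012], [-0.0011, 0.0007, 0.4013]]
[[0.0002, 0.1241, 0.0014], [-0.0011, 0.0007, 0.4682]]
[[0.0002, 0.1418, 0.0016], [-0.0011, 0.0008, 0.5351]]
[[0.0002, 0.1596, 0.0018], [-0.0011, 0.0008, 0.602]]
[[0.0002, 0.1773, 0.002], [-0.0011, 0.0008, 0.6689]]
```

View pics/s3.png

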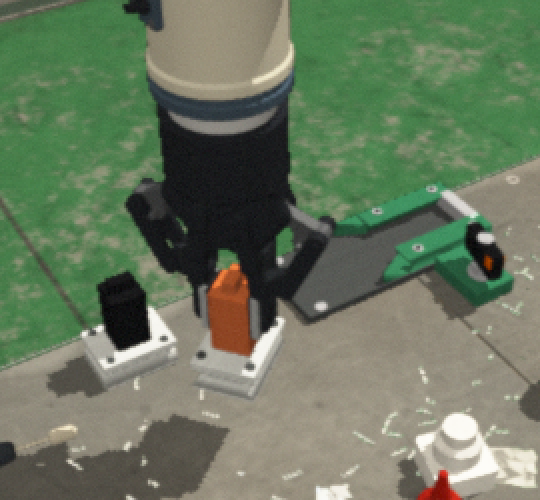

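The copper carriage is lifted about 65 mm, level, clear of the black one. Carrying to above the apron.

Emit:
{"name": "send_rows", "arguments": {"plan": [[[0,0.018,0],[0,0,0.067],-1],[[0,0.035,0],[0,0,0.134],-1],[[0,0.053,0],[0,0,0.2],-1],[[0,0.071,0],[0,0,0.268],-1],[[0,0.089,0],[0,0,0.335],-1]]}}

```text
clock: 4.72
eef_pos: [444.5, 251.8, 129.9]
tcp_rot: [-3.139, -0.003, 0.343]
contact_force: [-0.2, 0.1, -3.0]
opening: 0.323
```

```bash
python3 -c "
from rows import *
lin((498.7,183,110,0.012),5)"
```

```text
pos [444.5 251.8 129.9] rot [-3.1392 -0.0033  0.3427] t 4.72 F [-0.2  0.1 -3. ] open 0.323 q [0.51 0.34 1.98 0.   0.82 0.17]
[[0.0056, 0.0166, 0.004], [-0.0025, -0.0032, 0.0661]]
[[0.0111, 0.0332, 0.0079], [-0.0026, -0.0031, 0.1323]]
[[0.0167, 0.0498, 0.0119], [-0.0027, -0.003, 0.1984]]
[[0.0223, 0.0664, 0.0158], [-0.0028, -0.0029, 0.2646]]
[[0.0278, 0.0831, 0.0198], [-0.0029, -0.0028, 0.3307]]
```

Emit:
{"name": "send_rows", "arguments": {"plan": [[[0.006,0.017,0.004],[-0.002,-0.003,0.066],-1],[[0.011,0.033,0.008],[-0.002,-0.003,0.132],-1],[[0.017,0.05,0.012],[-0.003,-0.003,0.198],-1],[[0.022,0.066,0.016],[-0.003,-0.003,0.265],-1],[[0.028,0.083,0.02],[-0.003,-0.003,0.331],-1]]}}

```text
clock: 5.13
eef_pos: [499.1, 182.4, 109.9]
tcp_rot: [-3.142, -0.0, 0.008]
contact_force: [-0.4, 0.0, -3.0]
opening: 0.32
```

Emit:
{"name": "send_rows", "arguments": {"plan": [[[0,0,0],[0,0,0],-1],[[0,0,0],[0,0,0],-1],[[0,0,0],[0,0,0],-1],[[0,0,0],[0,0,0],-1],[[0,0,0],[0,0,0],-1]]}}

```text
clock: 5.55
eef_pos: [498.7, 183.0, 110.2]
tcp_rot: [-3.141, -0.0, 0.01]
contact_force: [0.1, -0.2, -4.0]
opening: 0.319
```

```bash
python3 -c "
from rows import *
lin((498.7,183,72,0.012),5)
for c in ('scene','top'):
  im=viewer.grab_frame(c);cv2.imwrite('pics/'+c+'4.png',im[150:300,250:450,::-1].repeat(4,0).repeat(4,1))"
```

```text
pos [498.7 183.  110.2] rot [-3.1414e+00 -2.0000e-04  9.9000e-03] t 5.55 F [ 0.1 -0.2 -4. ] open 0.319 q [0.35 0.4  1.95 0.   0.8  0.34]
[[-0.0, -0.0, 0.0076], [-0.0002, -0.0002, -0.0004]]
[[-0.0, -0.0, 0.0153], [-0.0002, -0.0002, -0.0008]]
[[-0.0, -0.0, 0.0229], [-0.0002, -0.0002, -0.0012]]
[[-0.0, -0.0, 0.0305], [-0.0002, -0.0002, -0.0017]]
[[-0.0, -0.0, 0.0382], [-0.0002, -0.0002, -0.0021]]
```

View pics/scene4.png

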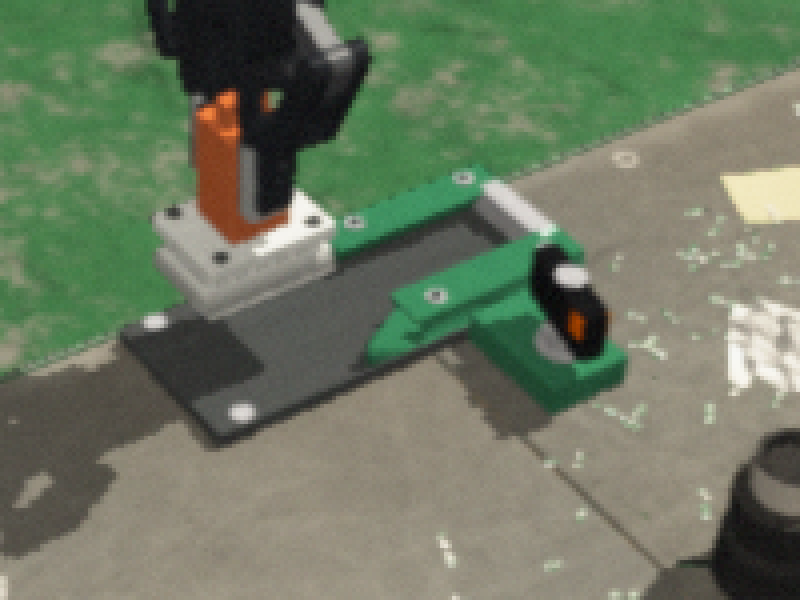

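View pics/top4.png

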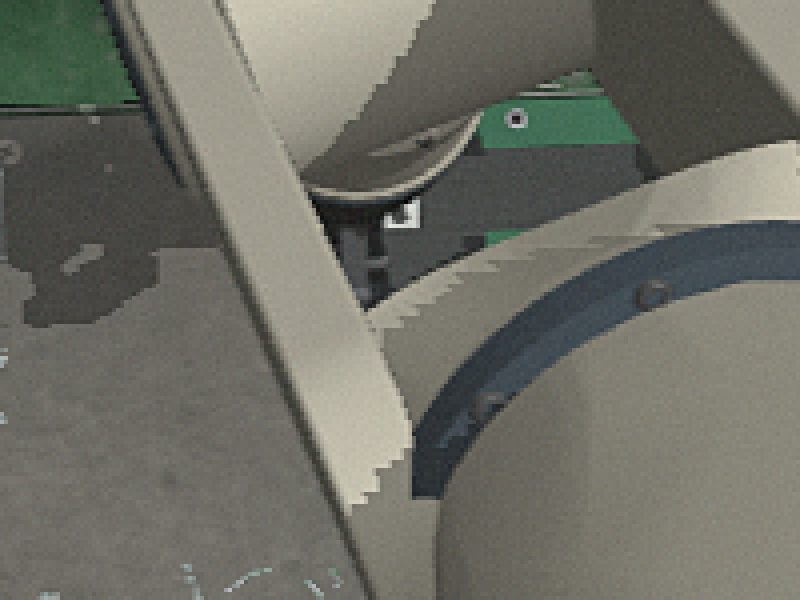

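```bash
python3 -c "
from h import *
for p in [(173,212),(220,258),(312,220)]: print(back('scene',((p[0]+.5)/4-.5+250,(p[1]+.5)/4-.5+150),75).round(1))"
```

```text
[518.6 204.5  75. ]
[483.5 204.1  75. ]
[484.7 160.   75. ]
```

The carriage hangs over the apron, yaw matching the slot. Its screws back-project to a centre of about (501,182). Lowering.

Emit:
{"name": "send_rows", "arguments": {"plan": [[[0,0,0.01],[0,0,0],-1],[[0,0,0.02],[0,0,0],-1],[[0,0,0.028],[0,0,0],-1],[[0,0,0.034],[0,0,0],-1],[[0,0,0.036],[0,0,0],-1]]}}

```text
clock: 6.07
eef_pos: [497.9, 182.6, 72.4]
tcp_rot: [3.141, 0.002, 0.01]
contact_force: [0.5, 0.4, -2.5]
opening: 0.317
```

Emit:
{"name": "send_rows", "arguments": {"plan": [[[0,0,0.001],[0,0,0],-1],[[0,0,0.003],[0,0,0],-1],[[0,0,0.004],[0,0,0],-1],[[0,0,0.005],[0,0,0],-1],[[0,0,0.005],[0,0,0],-1]]}}

```text
clock: 6.48
eef_pos: [497.9, 182.5, 68.1]
tcp_rot: [3.141, 0.002, 0.01]
contact_force: [-2.1, -1.7, 4.6]
opening: 0.32
```

```bash
python3 -c "
from rows import *
lin((498.7,183,68,0.012),5)
print(status.sense()['wrist_torque'])
for c in ('scene',):
  im=viewer.grab_frame(c);cv2.imwrite('pics/'+c+'5.png',im[150:300,250:450,::-1].repeat(4,0).repeat(4,1))"
```

```text
pos [497.9 182.5  68.1] rot [3.1409e+00 2.1000e-03 9.6000e-03] t 6.48 F [-2.1 -1.7  4.6] open 0.32 q [0.35 0.46 1.97 0.   0.71 0.34]
[[0.0002, -0.0001, 0.0], [0.0007, 0.0021, -0.0005]]
[[0.0003, -0.0002, 0.0], [0.0007, 0.0021, -0.0009]]
[[0.0005, -0.0003, 0.0001], [0.0007, 0.0021, -0.0014]]
[[0.0006, -0.0004, 0.0001], [0.0007, 0.0021, -0.0019]]
[[0.0008, -0.0004, 0.0001], [0.0007, 0.0021, -0.0024]]
[-0.19991333  0.41941265  0.03834291]
```

View pics/scene5.png

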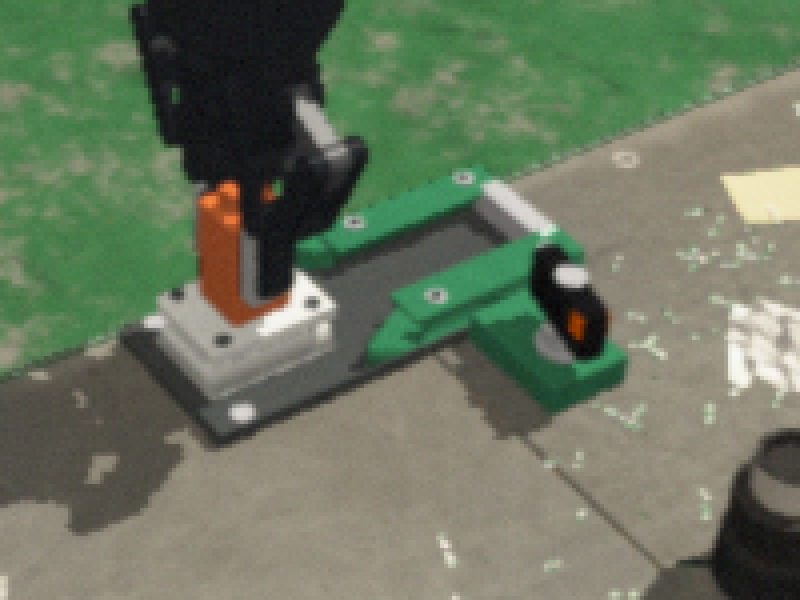

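The carriage sits flat on the apron, in line with the slot. Pushing in along tool +y (world -y) in stages, watching force.

Emit:
{"name": "send_rows", "arguments": {"plan": [[[0.001,0.006,0],[0,0,-0.002],-1],[[0.001,0.014,0],[0,0,-0.002],-1],[[0.0015,0.022,0],[0,0,-0.002],-1],[[0.0015,0.03,0],[0,0,-0.002],-1],[[0.0015,0.036,0],[0,0,-0.002],-1]], "squeeze": 50}}

```text
clock: 6.95
eef_pos: [499.8, 145.4, 68.1]
tcp_rot: [3.141, 0.002, 0.011]
contact_force: [-0.7, 0.7, -2.4]
opening: 0.32
```

```bash
python3 -c "
from rows import *
lin((499.7,115,68,0.012),5)
print(status.sense()['wrist_torque'])
for c in ('scene',):
  im=viewer.grab_frame(c);cv2.imwrite('pics/'+c+'6.png',im[150:300,250:450,::-1].repeat(4,0).repeat(4,1))"
```

```text
pos [499.8 145.4  68.1] rot [3.141e+00 1.900e-03 1.100e-02] t 6.95 F [-0.7  0.7 -2.4] open 0.32 q [ 0.28  0.45  1.99 -0.    0.7   0.27]
[[-0.0001, 0.0061, 0.0], [0.0006, 0.0019, -0.0002]]
[[-0.0002, 0.0122, 0.0001], [0.0006, 0.0019, -0.0004]]
[[-0.0003, 0.0183, 0.0001], [0.0006, 0.0019, -0.0006]]
[[-0.0004, 0.0243, 0.0001], [0.0006, 0.0019, -0.0008]]
[[-0.0005, 0.0304, 0.0001], [0.0006, 0.0019, -0.001]]
[ 0.20101531  0.00997252 -0.00627341]
```

View pics/scene6.png

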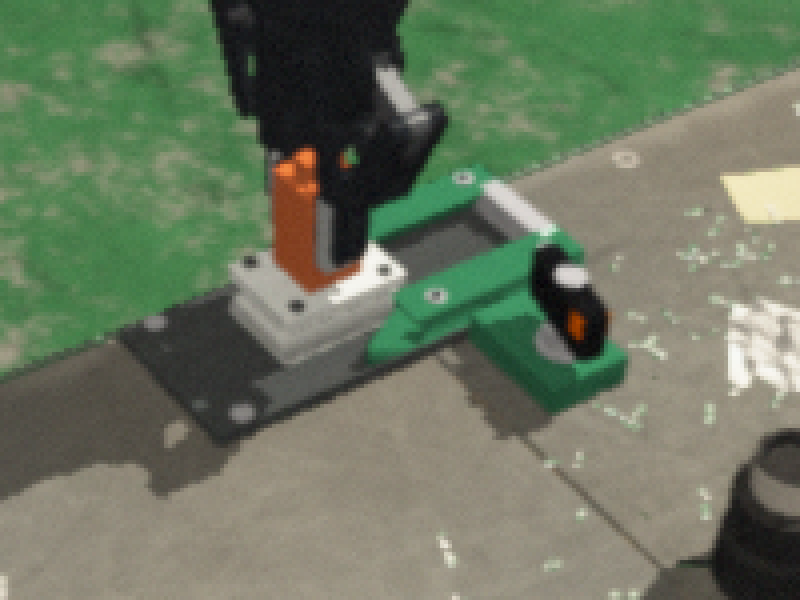

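The front of the foot is already between the walls at about (395,290), with no side force. Continuing.

Emit:
{"name": "send_rows", "arguments": {"plan": [[[0,0.006,0.0005],[0,0,0],-1],[[0,0.014,0.0005],[0,0,0],-1],[[0,0.022,0.0005],[0,0,0],-1],[[0,0.03,0.0005],[0,0,0],-1],[[0,0.036,0.0005],[0,0,0],-1]]}}

```text
clock: 7.42
eef_pos: [500.3, 108.8, 68.1]
tcp_rot: [-3.141, 0.002, 0.01]
contact_force: [-2.9, 5.7, 1.8]
opening: 0.318
```

```bash
python3 -c "
from rows import *
lin((500.1,76,68,0.012),5)
print(status.sense()['wrist_torque'])"
```

```text
pos [500.3 108.8  68.1] rot [-3.1414e+00  1.6000e-03  1.0200e-02] t 7.42 F [-2.9  5.7  1.8] open 0.318 q [0.21 0.44 2.01 0.   0.69 0.2 ]
[[-0.0001, 0.0066, 0.0], [-0.0002, 0.0016, -0.0004]]
[[-0.0002, 0.0131, 0.0], [-0.0002, 0.0016, -0.0007]]
[[-0.0003, 0.0197, 0.0001], [-0.0002, 0.0016, -0.0011]]
[[-0.0004, 0.0262, 0.0001], [-0.0002, 0.0016, -0.0014]]
[[-0.0006, 0.0328, 0.0001], [-0.0002, 0.0016, -0.0018]]
[1.24353893 0.30629717 0.08656672]
```

Emit:
{"name": "send_rows", "arguments": {"plan": [[[-0.001,0.005,-0.0002],[0,0,0],-1],[[-0.001,0.011,-0.0002],[0,0,0],-1],[[-0.001,0.017,-0.0002],[0,0,0],-1],[[-0.001,0.022,-0.0002],[0,0,0],-1],[[-0.001,0.026,-0.0002],[0,0,0],-1]]}}

```text
clock: 7.83
eef_pos: [499.5, 82.1, 68.2]
tcp_rot: [-3.142, 0.002, 0.01]
contact_force: [0.4, 0.9, -3.0]
opening: 0.315
```

```bash
python3 -c "
from rows import *
lin((500.1,76,68,0.012),5)
print(status.sense()['wrist_torque'])
for c in ('scene',):
  im=viewer.grab_frame(c);cv2.imwrite('pics/'+c+'7.png',im[150:300,250:450,::-1].repeat(4,0).repeat(4,1))"
```

```text
pos [499.5  82.1  68.2] rot [-3.1415e+00  1.8000e-03  1.0000e-02] t 7.83 F [ 0.4  0.9 -3. ] open 0.315 q [0.16 0.44 2.02 0.   0.69 0.15]
[[0.0001, 0.0012, 0.0], [-0.0001, 0.0018, -0.0004]]
[[0.0002, 0.0024, 0.0001], [-0.0001, 0.0018, -0.0008]]
[[0.0003, 0.0037, 0.0001], [-0.0001, 0.0018, -0.0012]]
[[0.0004, 0.0049, 0.0001], [-0.0001, 0.0018, -0.0016]]
[[0.0005, 0.0061, 0.0002], [-0.0001, 0.0018, -0.002]]
[-0.00687813  0.01429667  0.02992747]
```

View pics/scene7.png

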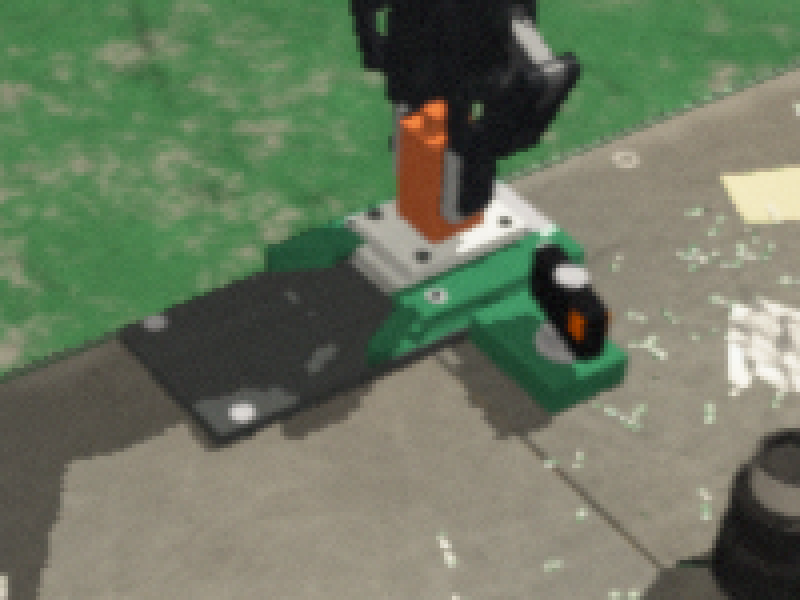

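Inside the slot, about 5 mm short of the stop. Now pushing gently until the stop is felt.

Emit:
{"name": "send_rows", "arguments": {"plan": [[[0,0.002,0.0003],[0,0,0],-1],[[0,0.003,0.0003],[0,0,0],-1],[[0,0.005,0.0003],[0,0,0],-1],[[0,0.006,0.0003],[0,0,0],-1],[[0,0.007,0.0003],[0,0,0],-1]]}}

```text
clock: 8.3
eef_pos: [499.9, 74.9, 68.1]
tcp_rot: [-3.141, 0.001, 0.01]
contact_force: [-0.1, 2.9, 1.3]
opening: 0.317
```

Emit:
{"name": "send_rows", "arguments": {"plan": [[[0,0.001,0],[0,0,0],-1],[[0,0.001,0],[0,0,0],-1],[[0,0.002,0],[0,0,0],-1],[[0,0.002,0],[0,0,0],-1],[[0,0.002,0],[0,0,0],-1]]}}

```text
clock: 8.72
eef_pos: [500.0, 73.9, 68.2]
tcp_rot: [-3.14, 0.001, 0.009]
contact_force: [-0.9, 9.9, 0.6]
opening: 0.319
```

Emit:
{"name": "send_rows", "arguments": {"plan": [[[0,0.002,0],[0,0,0],-1],[[0,0.003,0],[0,0,0],-1],[[0,0.003,0],[0,0,0],-1],[[0,0.003,0],[0,0,0],-1],[[0,0.003,0],[0,0,0],-1]]}}

```text
clock: 9.13
eef_pos: [500.0, 73.0, 68.5]
tcp_rot: [-3.137, 0.001, 0.008]
contact_force: [-2.7, 19.6, 4.1]
opening: 0.312
```

```bash
python3 -c "
from rows import *
rows([])
print(status.sense()['wrist_torque'])
for c in ('scene',):
  im=viewer.grab_frame(c);cv2.imwrite('pics/'+c+'8.png',cv2.resize(im[180:270,320:440,::-1],None,fx=6.6,fy=6.6,interpolation=2))"
```

```text
pos [500.   73.   68.5] rot [-3.1368e+00  7.0000e-04  7.9000e-03] t 9.13 F [-2.7 19.6  4.1] open 0.312 q [0.14 0.43 2.02 0.01 0.68 0.13]
[3.64896815 0.45934539 0.07923148]
```

View pics/scene8.png

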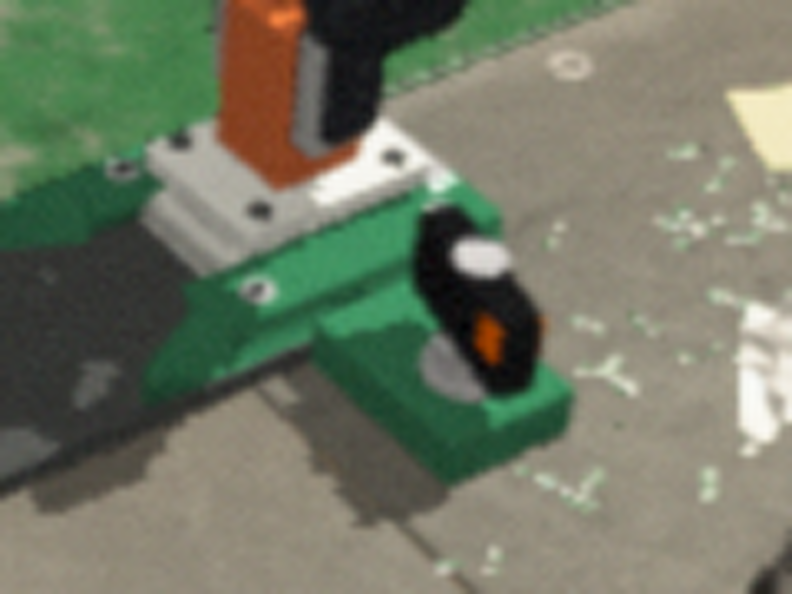

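```bash
python3 -c "
from h import *
q=[back('scene',((p[0]+.5)/6.6-.5+320,(p[1]+.5)/6.6-.5+180),33)[:2] for p in [(181,141),(260,211),(393,158)]]
print(np.round(q,1),(q[0]+q[2])/2)
print('wall screw', back('scene',((258+.5)/6.6-.5+320,(291+.5)/6.6-.5+180),22).round(1))"
```

```text
[[520.5  94.5]
 [485.4  94.3]
 [485.1  51.5]] [502.79007591  72.99288841]
wall screw [469.9 105.4  22. ]
```

The carriage centre back-projects to y≈73: the foot's end meets the stop face at about 43. The reaction rose to 20 N, so it is home. Relieving the push, then opening partway, since the knob is near on the -x side, and rising.

Emit:
{"name": "send_rows", "arguments": {"plan": [[[0,0,0],[0,0,0],-1],[[0,0,0],[0,0,0],-1],[[0,0,0],[0,0,0],0.1],[[0,0,0],[0,0,0],0.1],[[0,0,0],[0,0,0],0.1]]}}

```text
clock: 9.6
eef_pos: [500.0, 72.6, 68.5]
tcp_rot: [-3.137, 0.001, 0.008]
contact_force: [0.2, -0.1, 0.3]
opening: 0.552
```

Emit:
{"name": "send_rows", "arguments": {"plan": [[[0,0,-0.01],[0,0,0],0.1],[[0,0,-0.03],[0,0,0],0.1],[[0,0,-0.06],[0,0,0],0.1],[[0,0,-0.09],[0,0,0],0.1],[[0,0,-0.11],[0,0,0],0.1]]}}

```text
clock: 10.02
eef_pos: [500.9, 71.9, 181.7]
tcp_rot: [-3.137, -0.002, 0.008]
contact_force: [0.2, -0.4, 0.3]
opening: 0.553
```

```bash
python3 -c "
from rows import *
rows([])
for c in ('scene',):
  im=viewer.grab_frame(c);cv2.imwrite('pics/'+c+'9.png',cv2.resize(im[130:270,300:440,::-1],None,fx=4,fy=4,interpolation=2))
lin((422,74.7,150,1.37),15)
"
```

```text
pos [500.9  71.9 181.7] rot [-3.1373e+00 -1.7000e-03  7.7000e-03] t 10.02 F [ 0.2 -0.4  0.3] open 0.553 q [0.14 0.25 1.95 0.01 0.93 0.13]
pos [502.7  72.1 184.7] rot [-3.1367 -0.0062  0.0077] t 10.07 F [3.  0.2 3.3] open 0.548 q [0.14 0.25 1.95 0.01 0.93 0.13]
[[-0.0054, -0.0002, 0.0023], [-0.0046, -0.0064, -0.0908]]
[[-0.0108, -0.0004, 0.0046], [-0.0043, -0.0066, -0.1816]]
[[-0.0162, -0.0006, 0.0068], [-0.004, -0.0068, -0.2725]]
[[-0.0216, -0.0008, 0.0091], [-0.0037, -0.007, -0.3633]]
[[-0.027, -0.001, 0.0114], [-0.0034, -0.0072, -0.4541]]
[[-0.0323, -0.0012, 0.0137], [-0.0031, -0.0074, -0.5449]]
[[-0.0377, -0.0014, 0.016], [-0.0028, -0.0076, -0.6357]]
[[-0.0431, -0.0016, 0.0182], [-0.0024, -0.0077, -0.7266]]
[[-0.0485, -0.0018, 0.0205], [-0.0021, -0.0079, -0.8174]]
[[-0.0539, -0.002, 0.0228], [-0.0017, -0.008, -0.9082]]
[[-0.0593, -0.0022, 0.0251], [-0.0014, -0.0081, -0.999]]
[[-0.0647, -0.0024, 0.0274], [-0.001, -0.0083, -1.0898]]
[[-0.0701, -0.0026, 0.0296], [-0.0006, -0.0084, -1.1807]]
[[-0.0755, -0.0028, 0.0319], [-0.0003, -0.0085, -1.2715]]
[[-0.0809, -0.003, 0.0342], [0.0001, -0.0086, -1.3623]]
```

View pics/scene9.png

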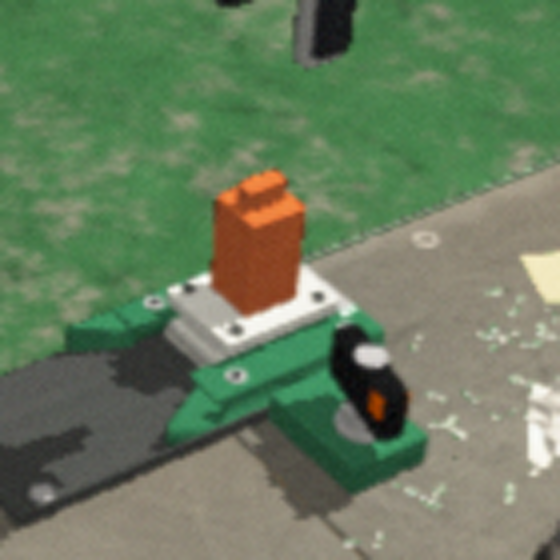

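The carriage stands released, level in the slot. Now turning the gripper and moving over the knob, clear above everything.

Emit:
{"name": "send_rows", "arguments": {"plan": [[[-0.006,0,0.002],[-0.004,-0.006,-0.11],0.1],[[-0.012,0,0.005],[-0.004,-0.006,-0.22],0.1],[[-0.018,-0.001,0.008],[-0.004,-0.007,-0.33],0.1],[[-0.025,-0.001,0.01],[-0.004,-0.007,-0.44],0.1],[[-0.032,-0.001,0.013],[-0.003,-0.007,-0.55],0.1]]}}

```text
clock: 10.48
eef_pos: [470.6, 72.7, 172.0]
tcp_rot: [3.141, -0.001, 0.563]
contact_force: [0.7, 0.3, -0.2]
opening: 0.55
```

```bash
python3 -c "
from rows import *
lin((422,74.7,150,1.37),8)
"
```

```text
pos [470.6  72.7 172. ] rot [ 3.141e+00 -9.000e-04  5.630e-01] t 10.48 F [ 0.7  0.3 -0.2] open 0.55 q [ 0.15  0.23  2.02 -0.    0.89 -0.41]
[[-0.005, -0.0034, 0.0027], [0.0006, -0.0009, -0.1009]]
[[-0.01, -0.0069, 0.0055], [0.0007, -0.0009, -0.2018]]
[[-0.015, -0.0103, 0.0082], [0.0007, -0.0008, -0.3026]]
[[-0.02, -0.0138, 0.011], [0.0008, -0.0008, -0.4035]]
[[-0.025, -0.0172, 0.0137], [0.0008, -0.0008, -0.5044]]
[[-0.03, -0.0207, 0.0165], [0.0008, -0.0007, -0.6053]]
[[-0.035, -0.0241, 0.0192], [0.0009, -0.0007, -0.7062]]
[[-0.04, -0.0276, 0.022], [0.0009, -0.0006, -0.807]]
```

Emit:
{"name": "send_rows", "arguments": {"plan": [[[-0.006,-0.004,0.003],[0.001,-0.001,-0.115],0.1],[[-0.013,-0.009,0.006],[0.001,-0.001,-0.23],0.1],[[-0.02,-0.014,0.009],[0.001,-0.001,-0.345],0.1],[[-0.03,-0.021,0.012],[0.001,-0.001,-0.46],0.1],[[-0.04,-0.027,0.016],[0.001,-0.001,-0.575],0.1]]}}

```text
clock: 10.9
eef_pos: [422.0, 74.0, 156.5]
tcp_rot: [3.141, 0.0, 1.143]
contact_force: [0.5, 0.6, 0.3]
opening: 0.549
```

```bash
python3 -c "
from rows import *
lin((422,74.7,110,1.37),5)
"
```

```text
pos [422.   74.  156.5] rot [3.1411 0.     1.1435] t 10.9 F [0.5 0.6 0.3] open 0.549 q [ 0.17  0.18  2.13 -0.    0.83 -0.97]
[[0.0001, -0.0001, 0.0093], [0.0005, 0.0, -0.0453]]
[[0.0002, -0.0001, 0.0186], [0.0005, 0.0, -0.0906]]
[[0.0004, -0.0002, 0.0279], [0.0005, 0.0001, -0.1359]]
[[0.0005, -0.0003, 0.0372], [0.0005, 0.0001, -0.1812]]
[[0.0006, -0.0003, 0.0465], [0.0005, 0.0001, -0.2265]]
```

Emit:
{"name": "send_rows", "arguments": {"plan": [[[0,0,0.009],[0,0,-0.045],0.1],[[0,0,0.018],[0,0,-0.09],0.1],[[0,0,0.028],[0,0,-0.136],0.1],[[0.0005,0,0.037],[0,0,-0.181],0.1],[[0.0005,0,0.046],[0,0,-0.227],0.1]]}}

```text
clock: 11.32
eef_pos: [422.4, 74.3, 110.6]
tcp_rot: [3.14, 0.0, 1.373]
contact_force: [0.3, 0.2, -0.5]
opening: 0.55
```

```bash
python3 -c "
from rows import *
lin((422,74.7,46,1.37),5)
im=viewer.grab_frame('scene');cv2.imwrite('pics/scene10.png',cv2.resize(im[130:270,300:440,::-1],None,fx=4,fy=4,interpolation=2))
im=viewer.grab_frame('top');cv2.imwrite('pics/top10.png',cv2.resize(im[160:300,320:460,::-1],None,fx=4,fy=4,interpolation=2))
"
```

```text
pos [422.4  74.3 110.6] rot [3.1404e+00 1.0000e-04 1.3725e+00] t 11.32 F [ 0.3  0.2 -0.5] open 0.55 q [ 0.17  0.26  2.16 -0.    0.72 -1.2 ]
[[0.0001, -0.0001, 0.0129], [0.0012, 0.0001, 0.0005]]
[[0.0001, -0.0002, 0.0258], [0.0012, 0.0001, 0.001]]
[[0.0002, -0.0004, 0.0387], [0.0012, 0.0001, 0.0015]]
[[0.0003, -0.0005, 0.0517], [0.0012, 0.0001, 0.002]]
[[0.0003, -0.0006, 0.0646], [0.0012, 0.0001, 0.0025]]
```

View pics/scene10.png

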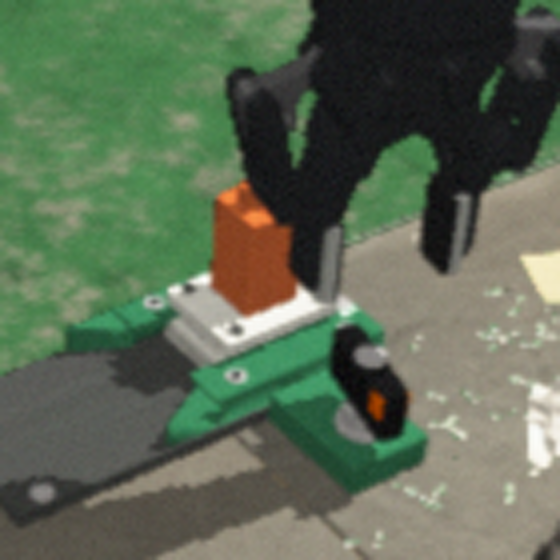

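View pics/top10.png

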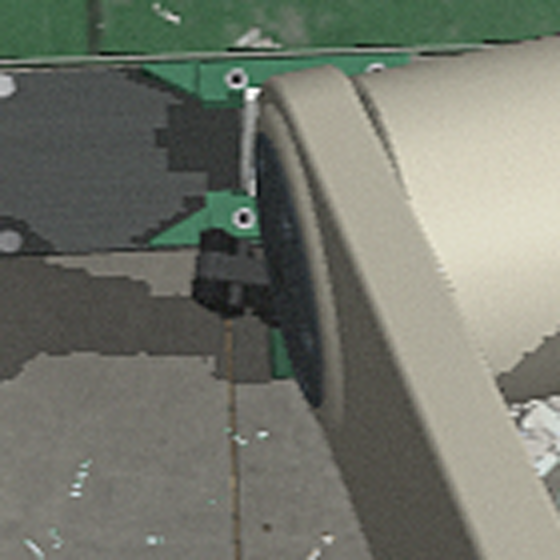

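Jaws straddle the knob bar from above, pads either side of it along the slot. Descending with a slow finish.

Emit:
{"name": "send_rows", "arguments": {"plan": [[[0,0,0.016],[0,0,0],0.1],[[0,0,0.034],[0,0,0],0.1],[[0,0,0.048],[0,0,0],0.1],[[0,0,0.057],[0,0,0],0.1],[[0,0,0.06],[0,0,0],0.1]], "squeeze": 30}}

```text
clock: 11.83
eef_pos: [421.1, 73.9, 49.3]
tcp_rot: [-3.139, 0.002, 1.37]
contact_force: [0.1, -0.1, -0.6]
opening: 0.548
```

Emit:
{"name": "send_rows", "arguments": {"plan": [[[0,0,0.002],[0,0,0],0.1],[[0,0,0.003],[0,0,0],-1],[[0,0,0.003],[0,0,0],-1],[[0,0,0.003],[0,0,0],-1],[[0,0,0.003],[0,0,0],-1]]}}

```text
clock: 12.25
eef_pos: [421.5, 74.2, 46.9]
tcp_rot: [-3.14, 0.001, 1.37]
contact_force: [-0.4, 3.1, 3.2]
opening: 0.172
```

```bash
python3 -c "
from rows import *
rows([])
im=viewer.grab_frame('scene');cv2.imwrite('pics/scene11.png',cv2.resize(im[130:270,300:440,::-1],None,fx=4,fy=4,interpolation=2))
print(status.sense()['wrist_torque'])
"
```

```text
pos [421.5  74.2  46.9] rot [-3.1403e+00  9.0000e-04  1.3696e+00] t 12.25 F [-0.4  3.1  3.2] open 0.172 q [ 0.17  0.39  2.19 -0.    0.56 -1.2 ]
[ 0.51247178  0.15298673 -0.07275073]
```

View pics/scene11.png

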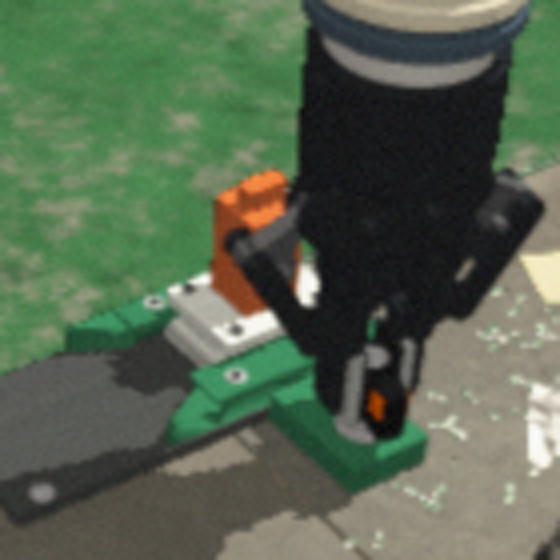

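The bar is gripped, opening 0.172 ≈ 14.6 mm, orange end toward the robot. Before turning, I'm checking whether the gripper's outer knuckles would clear the copper block once the jaws swing toward it.

```bash
python3 -c "
from h import *
from scipy.optimize import least_squares
st=status.sense();p=st['eef_pos'];y=st['tcp_rot'][2];d=np.array([np.cos(y),np.sin(y),0])
u=lambda a:(np.array(a)+.5)/4-.5+np.array([300,130])
for L,Rr in [((228,245),(545,205)),((238,262),(520,225)),((228,245),(545,210)),((232,232),(525,175))]:
  f=lambda v:np.r_[proj('scene',p+d*v[0]+[0,0,v[1]])[0]-u(L if sg>0 else Rr),]
  def g(v): return np.r_[proj('scene',p+d*v[0]+[0,0,v[1]])[0]-u(L),proj('scene',p-d*v[0]+[0,0,v[1]])[0]-u(Rr)]
  s=least_squares(g,[50,60]);print('halfspan',s.x[0].round(1),'z world',(p[2]+s.x[1]).round(1),s.fun.round(1))
for L in [(228,245),(238,262),(545,205),(465,318)]:
  sg=1 if L[0]<400 else -1
  s=least_squares(lambda v:proj('scene',p+sg*d*v[0]+[0,0,v[1]])[0]-u(L),[50,60]);print(L,'halfspan',s.x[0].round(1),'z world',(p[2]+s.x[1]).round(1))
"
```

```text
halfspan 67.0 z world 118.2 [ 1.1  3.8 -0.6 -3.9]
halfspan 60.1 z world 108.9 [ 2.4  3.5  1.  -3.2]
halfspan 66.8 z world 117.1 [ 1.2  4.4 -0.8 -4.5]
halfspan 62.6 z world 127.5 [ 3.1  1.5  2.9 -0.8]
(228, 245) halfspan 69.3 z world 125.9
(238, 262) halfspan 64.6 z world 116.8
(545, 205) halfspan 69.4 z world 110.1
(465, 318) halfspan 40.6 z world 61.2
```

Knuckles' lowest parts are at z ≳ 105, above the rib top (92 mm), so the turn is clear. Turning clockwise (tool +z) in stages.

Emit:
{"name": "send_rows", "arguments": {"plan": [[[0,0,0],[0,0,0.08],-1],[[0,0,0],[0,0,0.17],-1],[[0,0,0],[0,0,0.26],-1],[[0,0,0],[0,0,0.35],-1],[[0,0,0],[0,0,0.44],-1]], "squeeze": 40}}

```text
clock: 12.72
eef_pos: [421.3, 73.8, 47.1]
tcp_rot: [-3.141, 0.002, 0.926]
contact_force: [-1.2, -3.4, 0.9]
opening: 0.155
```

```bash
python3 -c "
from rows import *
rows([])
print(status.sense()['wrist_torque'])
"
```

```text
pos [421.3  73.8  47.1] rot [-3.141e+00  2.000e-03  9.259e-01] t 12.72 F [-1.2 -3.4  0.9] open 0.155 q [ 0.17  0.39  2.19 -0.    0.56 -0.75]
[-0.53954291  0.11350834  0.09839981]
```

Emit:
{"name": "send_rows", "arguments": {"plan": [[[0,0,0],[0,0,0.09],-1],[[0,0,0],[0,0,0.18],-1],[[0,0,0],[0,0,0.27],-1],[[0,0,0],[0,0,0.36],-1],[[0,0,0],[0,0,0.45],-1]]}}

```text
clock: 13.13
eef_pos: [420.9, 73.4, 47.1]
tcp_rot: [3.141, 0.003, 0.472]
contact_force: [-1.5, -3.1, -0.1]
opening: 0.157
```

```bash
python3 -c "
from rows import *
rows([])
print(status.sense()['wrist_torque'])
im=viewer.grab_frame('scene');cv2.imwrite('pics/scene12.png',cv2.resize(im[130:270,300:440,::-1],None,fx=4,fy=4,interpolation=2))
"
```

```text
pos [420.9  73.4  47.1] rot [3.1411e+00 3.0000e-03 4.7200e-01] t 13.13 F [-1.5 -3.1 -0.1] open 0.157 q [ 0.17  0.39  2.19 -0.    0.56 -0.3 ]
[-0.44987862  0.14355614  0.06394876]
```

View pics/scene12.png

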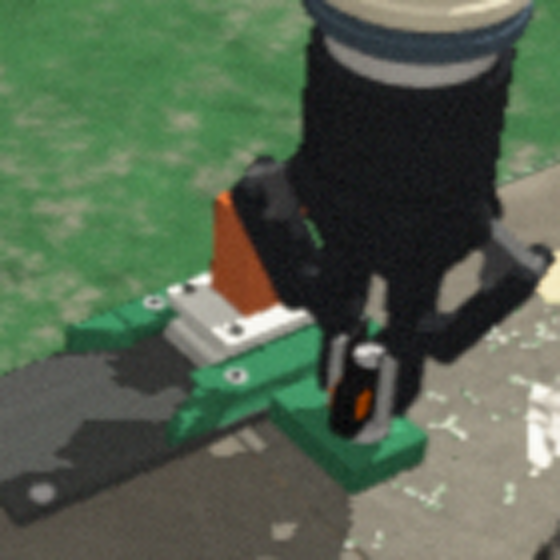

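The bar turns with the gripper, orange end swinging round.

Emit:
{"name": "send_rows", "arguments": {"plan": [[[0.0005,0,0],[0,0,0.08],-1],[[0.001,0,0],[0,0,0.16],-1],[[0.001,-0.0003,0],[0,0,0.24],-1],[[0.001,-0.0003,0],[0,0,0.3],-1],[[0.001,-0.0003,0],[0,0,0.36],-1]], "squeeze": 60}}

```text
clock: 13.6
eef_pos: [420.4, 73.3, 47.2]
tcp_rot: [3.139, 0.005, 0.106]
contact_force: [-3.3, -7.1, 4.5]
opening: 0.15
```

```bash
python3 -c "
from rows import *
rows([])
print(status.sense()['wrist_torque'])
"
```

```text
pos [420.4  73.3  47.2] rot [3.139  0.0049 0.1057] t 13.6 F [-3.3 -7.1  4.5] open 0.15 q [ 0.17  0.39  2.19 -0.    0.56  0.07]
[-1.04661976  0.4823656   0.09979241]
```

Emit:
{"name": "send_rows", "arguments": {"plan": [[[0.0005,0,0],[0,0,0.03],-1],[[0.0005,0,0],[0,0,0.06],-1],[[0.0005,0,0],[0,0,0.09],-1],[[0.0005,0,0],[0,0,0.11],-1],[[0.0005,0,0],[0,0,0.13],-1]]}}

```text
clock: 14.02
eef_pos: [420.3, 73.2, 47.2]
tcp_rot: [3.138, 0.006, -0.023]
contact_force: [-4.1, -1.8, 3.9]
opening: 0.146
```

```bash
python3 -c "
from rows import *
rows([])
print(status.sense()['wrist_torque'])
"
```

```text
pos [420.3  73.2  47.2] rot [ 3.1378  0.0056 -0.0227] t 14.02 F [-4.1 -1.8  3.9] open 0.146 q [ 0.17  0.39  2.19 -0.    0.56  0.2 ]
[-0.13427648  0.46175373  0.86288559]
```

Emit:
{"name": "send_rows", "arguments": {"plan": [[[0.0005,0,0],[0,0,0.02],-1],[[0.0005,0,0],[0,0,0.04],-1],[[0.0005,0,0],[0,0,0.05],-1],[[0.0005,0,0],[0,0,0.06],-1],[[0.0005,0,0],[0,0,0.06],-1]]}}

```text
clock: 14.43
eef_pos: [420.3, 73.1, 47.2]
tcp_rot: [3.137, 0.006, -0.081]
contact_force: [-4.4, 0.1, 5.7]
opening: 0.148
```

```bash
python3 -c "
from rows import *
rows([])
print(status.sense()['wrist_torque'])
im=viewer.grab_frame('scene');cv2.imwrite('pics/scene13.png',cv2.resize(im[130:270,300:440,::-1],None,fx=4,fy=4,interpolation=2))
"
```

```text
pos [420.3  73.1  47.2] rot [ 3.1367  0.0062 -0.0808] t 14.43 F [-4.4  0.1  5.7] open 0.148 q [ 0.17  0.39  2.19 -0.01  0.56  0.26]
[0.29093669 0.75767853 1.80080854]
```

View pics/scene13.png

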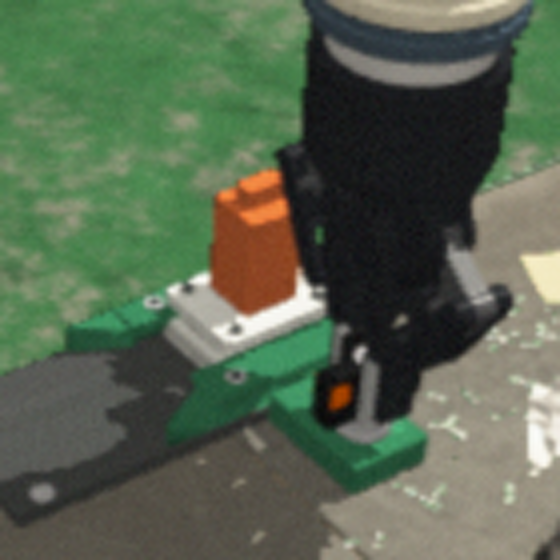

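Torque climbed sharply from 0.1 to 1.8 N m past yaw ≈ 0.03, the bar now along the slot: that is the hard stop. Opening slightly and lifting straight up.

Emit:
{"name": "send_rows", "arguments": {"plan": [[[0,0,0],[0,0,0],-0.2],[[0,0,0],[0,0,0],-0.2],[[0,0,0],[0,0,0],-0.2],[[0,0,0],[0,0,0],-0.2],[[0,0,-0.005],[0,0,0],-0.2]]}}

```text
clock: 14.9
eef_pos: [420.2, 73.1, 51.9]
tcp_rot: [3.137, 0.007, -0.081]
contact_force: [-0.4, 0.0, 0.9]
opening: 0.398
```

Emit:
{"name": "send_rows", "arguments": {"plan": [[[0,0,-0.02],[0,0,0],-0.2],[[0,0,-0.05],[0,0,0],-0.2],[[0,0,-0.09],[0,0,0],-0.2],[[0,0,-0.13],[0,0,0],-0.2],[[0,0,-0.17],[0,0,0],-0.2]]}}

```text
clock: 15.32
eef_pos: [420.9, 73.7, 224.1]
tcp_rot: [3.137, 0.007, -0.082]
contact_force: [2.3, 0.9, -1.0]
opening: 0.398
```

Emit:
{"name": "send_rows", "arguments": {"plan": [[[-0.025,0,-0.03],[0,0,0],-0.2],[[-0.05,0,-0.06],[0,0,0],-0.2],[[-0.075,0,-0.09],[0,0,0],-0.2],[[-0.09,0,-0.12],[0,0,0],-0.2],[[-0.1,0,-0.14],[0,0,0],-0.2]]}}

```text
clock: 15.73
eef_pos: [320.9, 82.5, 367.8]
tcp_rot: [3.138, 0.004, -0.082]
contact_force: [0.8, 0.3, -0.4]
opening: 0.402
```

```bash
python3 -c "
from rows import *
rows([])
im=viewer.grab_frame('scene');cv2.imwrite('pics/scene14.png',cv2.resize(im[170:270,300:440,::-1],None,fx=5.6,fy=5.6,interpolation=2))
im=viewer.grab_frame('top');cv2.imwrite('pics/top14.png',cv2.resize(im[160:290,300:450,::-1],None,fx=4.5,fy=4.5,interpolation=2))
"
```

```text
pos [320.9  82.5 367.8] rot [ 3.1381  0.0038 -0.0817] t 15.73 F [ 0.8  0.3 -0.4] open 0.402 q [ 0.25 -0.25  2.02 -0.    1.37  0.33]
```

View pics/scene14.png

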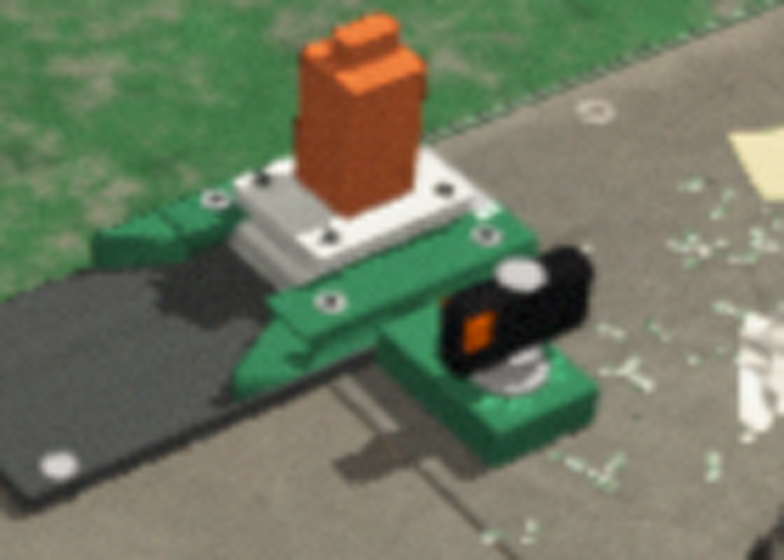

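View pics/top14.png

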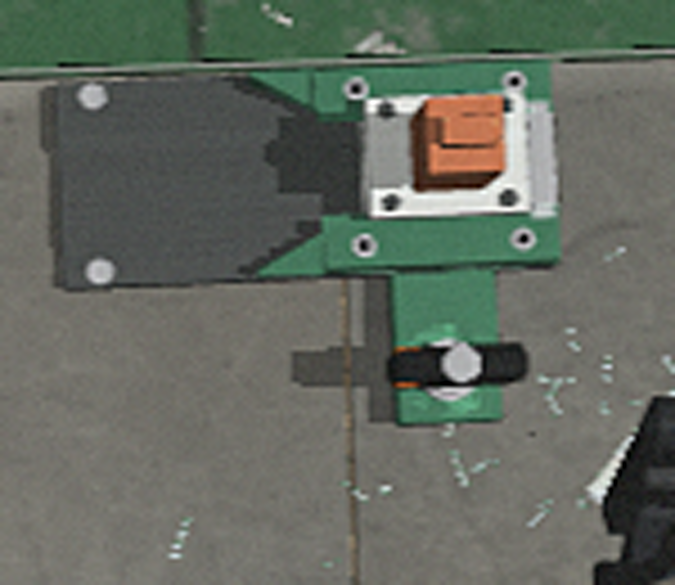

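```bash
python3 -c "
from h import *
f=lambda a,z:back('top',(np.array(a)+.5)/4.5-.5+np.array([300,160]),z)[:2]
q=[f(a,33) for a in [(387,110),(391,203),(508,198)]];print(np.round(q,1),((q[0]+q[2])/2).round(1))
print('bar',f((389,366),52).round(1),f((527,361),52).round(1))
m=[r for r in viewer.cut_out('clamp_knob','top')][0]['mask'];ys,xs=np.nonzero(m)
vx,vy,x0,y0=cv2.fitLine(np.c_[xs,ys].astype(np.float32),2,0,.01,.01).ravel()
a=back('top',(x0-10*vx,y0-10*vy),52);b=back('top',(x0+10*vx,y0+10*vy),52);d=a-b;print('bar yaw vs y',np.arctan2(-d[0],d[1]))
print(job.sign_off())"
```

```text
[[519.3  95.8]
 [484.2  95.6]
 [484.7  51.9]] [502.   73.8]
bar [422.  100.8] [422.3  50.5]
bar yaw vs y -0.010889499389419308
the job is handed in; nothing more can be done
None
```

The copper carriage is in the green rest's slot, pushed home against the end stop, and the clamp knob is turned clockwise to its stop. I handed the job in at about 15.8 s with the gripper open and clear of everything.

**Seating:** I gripped the copper block, set the carriage down on the apron and pushed it in along -y. At the stop the reaction rose to about 20 N. The top view shows no visible gap between the saddle and the stop, and puts the carriage centre at y ≈ 73.8 mm.

**Clamping:** The knob turned at about 0.1 N m, then the torque climbed sharply to 1.8 N m, which I took as the hard stop. The last picture shows the bar lying along the slot. The fitted bar angle was -0.011 rad, against about 0.012 rad for the slot.

**Checks that disagreed slightly:**
- The carriage centre reads about 1.5 mm past my estimate of the seat in y. That fits the stop-face distance given in the task, where contact comes at about -2 mm.
- The carriage centre also reads about 2 mm toward +x, which is about the 2 mm play in the slot and the camera calibration error.
- The bar and slot angles differ by about 0.02 rad, which I put down to measurement error.

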